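# Hang a connecting rod in a chain on the drain rack

## Task

Take the long hook from the low stand and hang it on the rail of the tall drain rack, then hang the standing connecting rod by its eye on the bar of the hook's lower loop, behind the little lip, so rack, hook and rod form a chain. While still holding the rod, prove the chain with a steady downward pull that puts about 15 N (never above 26 N) on the hook for half a second, then let go and leave everything hanging still. Bump nothing hard and leave the other things where they are.

Things in the scene. Friction and masses are not known exactly. Their poses are not given: they have to be found in the camera images.
- hook: long S-shaped hook, 110 mm tall, of dark flat steel bar 5 mm thick, 10 mm wide (its y), bent in its own x-z plane, 90 g. Origin: on the axis of the rail it hangs from; z up. It starts on the stand's rail and swings freely. The spine goes from the arch's -x leg (x -14.5, straight to z -40) slanting to (x +14.5, z -64) and straight down to the bar at z -95 mm
- hook_arch (a point): the hook's origin again, inside its arch: a roof-shaped, self-centring arch (top 12.7 mm above) with vertical legs, 34 mm over their outsides in x (grip there along x, z +1 to -13 mm, fingertips no lower or the grip twists it; the rail between). Free leg at +x ends at z -14; -x leg is the spine. To unhook: up 22 to 31 mm, then 45 mm or more to its -x. Hook on in reverse
- hook_bar (a point): centre of the top of the lower loop's level bar, 92.5 mm below the hook's origin. The bar is 5 mm thick, runs along x from the spine (inner face x = +12 mm) to a lip at x = -17 to -12 mm whose top is 8 mm above the bar's top. Lip faces the robot. Friction can leave the empty hook hanging up to about 8 degrees askew
- rod: connecting rod without cap, bare steel, about 450 g, 155 mm tall, standing on the two feet of its half-round big end. Origin: between the feet at their underside; z up to the eye; x along the eye's axis. Big end 78 mm wide (y), 22 mm (x), up to z 46 mm. Beam 18 mm wide (y), 12 mm (x), z 46 to 125 mm: grip it along y at about z 95 mm, fingers leaning 34 to 45 degrees, from the -x side
- rod_eye (a point): centre of the rod's eye, 140 mm above its origin: bore 21 mm, outside 30 mm, 16 mm long along x. It passes over the lip, coming from the lip's side, when about 91 mm below the hook's origin (within 2 mm); seated on the bar it lies about 102 mm below the hook's origin
- rack: the drain rack, fixed, grey, the taller of the two rail stands: foot plate 80 mm (x) by 310 mm (y) with a 20 mm high tray, two posts 280 mm apart and 312 mm high, and a level 12 mm steel rail along y between them. Origin: under its centre, on the bench
- rack_rail (a point): middle of the rack's rail, on its axis, 300 mm above the bench; y along the rail, x away from the robot
- stand: the low hook stand, fixed, grey: foot plate 80 by 210 mm, two posts 180 mm apart, 12 mm rail along y at 170 mm height. Origin: under its centre, on the bench. Two hooks hang on it side by side, 80 mm apart, lips to the robot (its -x)
- short_hook: spare short hook on the stand, same bar and arch as the long one, 75 mm tall; leave it
- piston: aluminium piston, 92 mm across, 62 mm tall; leave it
- wrist_pin: upright steel tube, 23 mm across, 60 mm tall, between rack and stand; leave it
- valve_spring: dark steel spring sleeve, 34 mm across, 48 mm tall; leave it
- socket: steel socket, 30 mm across, 40 mm tall; leave it
- spray_can: closed can, 66 mm across, 190 mm tall; leave it
- carton: cardboard carton 70 by 140 by 70 mm; leave it
- wrench: wrench lying flat at the back; leave it

How it is judged:
By the outcome, as a careful person would: the job done as asked, in the order asked, and still so for the second after the job is handed in, with the robot touching nothing.
It also fails if it takes over 72 s, if anything falls off the work surface, if the arm or the gripper's body presses on something with over 40 N, if the wrist force passes 120 N, or if a joint passes its speed limit or range.

## Robot

A 6-joint arm with a two-finger parallel gripper is mounted at the origin on the work surface. World frame = base frame: x ahead of the robot, y to its left, z up, the work surface at z = 0. Lengths are in m, angles in rad, forces in N, time in s.
With the tool pointing down it reaches from about 0.35 to 0.725 m from the base axis. Payload 4.3 kg.
Tool frame: the origin (TCP) lies on the centre line of the jaws, within the pads' length; the fingertips stand 14 mm ahead of it and the grasp point (between the pads) lies 5 mm behind it; z points along the fingers, y is the line along which they close (so a half turn about z gives the same grasp; the last joint's range is limited). The gripper opens to 85 mm and grips with 20 to 120 N. Pads are 22 mm wide; open, the fingers measure 114 mm over their backs; the gripper's body (76 mm by 85 mm) begins 54 mm behind the grasp point. The pads swing forward as they close: fully open they stand 13 mm farther back than shut.
Start: joints at [-1.249, 0.377, 0.081, 1.274, 0, 1.46], TCP at [0.241, -0.522, 0.245] pointing down, gripper open.
Joint ranges: [-2.72, 2.72], [-0.84, 1.66], [-1.02, 1.22], [-1.77, 2.12], [-1.37, 1.28], [-3.14, 3.14]. Speed limits (rad/s): [2.57, 2.57, 3.14, 3.14, 3.14, 3.14].

## Interface

Orientations are given as a rotation vector (axis times angle).
In Python, from cell import bot gives the robot as it stands.
- The arm moves only by the tool move_arm, never from a script. Its argument "moves" is a list of rows, each an object of numbers: "claw": the closure, from -1 (fully open) to 1 (shut), so that 0 is half open; "dx", "dy", "dz": the shift along the tool's x, y, z in cm; "rx", "ry", "rz": the turn, a rotation vector about the tool's x, y, z in units of 8 degrees (1.0 is 8 degrees). A call has 1 to 8 rows; each row is the pose to reach, as a shift and turn from the pose commanded when the call began, along the tool's axes at that moment; what a row does not reach only later rows make up. A row lasts 1/10 s, in which the tool goes at most 50 mm and 8.59 degrees, less where a joint would pass 70% of its speed; a pose out of reach is approached as far as the arm can. A call with a gripper value outside its range is refused whole. The fingers move at their own pace and stop on an object; the grip force is fixed at half the most. Time passes only in rows, so rows that repeat a pose let the fingers close. It gives the time, the measured TCP pose, the force, the opening and the grip force at its end, in the units of the state.
- bot.get_obs(): the state, without advancing time (a new reading comes with each control period).
- bot.snapshot(name): name is "side" or "top"; returns a dict with "image" (480x640x3 uint8, blue, green, red), "camera_matrix" (3x3 intrinsics, pixels), "k1" (the pictures are not rectified: a ray, as slopes to the right and down, at radius r is drawn at 1 + k1 r^2 times it, then the intrinsics apply), "camera_from_world" (4x4, takes a point from world to camera coordinates). Camera axes: x right, y down, z forward; pixel columns grow to the right and rows downward; lengths in m; the calibration is good to about 2 mm. A picture is of the moment at which its call begins. There is no depth.
- bot.close_job(): hands the job in; it is judged then, once.
The state is a dict: "t": time; "joint_positions": joint angles; "dq": joint speeds; "effort": joint torques, N m; "tcp_pos": TCP position; "eef_rot": TCP orientation; "ft_force": force on the tool from outside, world axes, zero at the start; "wrist_torque": the same for the moment, N m; "grip_width": opening from 0.0 (shut) to 1.0 (fully open); "grasp_force": force on a finger pad.
Only numpy, scipy, OpenCV 4.12 (cv2) and the standard library are available. Lean on these libraries where they do the work, as an engineer would, in place of code of your own. Each camera call takes 0.05 s, during which the arm holds its last target. There are 200 camera calls.

## Working session

There is one attempt and no reset: what is moved stays moved. The work goes in short steps, Python scripts to look and compute and a tool call to move; the robot and the scene stay as the last step left them, time stands still between calls to the robot, and variables do not carry over. Pictures are saved under pics/ and viewed, at most 10 in all, crops included, and the job is handed in when it is done.

Besides the shell and the picture viewer there is one more tool, called as name(argument=value, ...), one argument or row to a line, values as JSON. move_arm: Moves the arm, as the interface text tells. Its arguments: {"type":"object","properties":{"moves":{"type":"array"}},"required":["moves"]}

```bash
mkdir -p pics; ls
python3 - <<'E'
from cell import bot
import cv2
o=bot.get_obs();print(o)
for n in("side","top"):
    s=bot.snapshot(n);cv2.imwrite(f"pics/{n}0.png",s["image"]);print(s["camera_matrix"],s["k1"],s["camera_from_world"])
E
```

```text
pics
{'t': 0.0, 'joint_positions': array([-1.24930177e+00,  3.78100146e-01,  7.96501830e-02,  1.27438235e+00,
        1.47570513e-05,  1.46048802e+00]), 'dq': array([ 1.82989176e-03, -2.20635312e-03, -9.01518507e-05, -2.06481159e-04,
        1.35028418e-04,  4.73454269e-04]), 'effort': array([ 1.39428015e-03, -4.63603234e+01,  2.69876862e+01,  2.07111414e-02,
        1.71421939e-04,  8.51714432e-07]), 'tcp_pos': array([ 0.2404541 , -0.52163846,  0.24434906]), 'eef_rot': array([-3.06667726e+00, -6.72583066e-01,  3.13818430e-04]), 'ft_force': array([ 0.31208033, -0.48856465,  0.10506405]), 'wrist_torque': array([ 0.020328  ,  0.03529421, -0.0104855 ]), 'grasp_force': 0.0, 'grip_width': 0.9952086272882971}
[[483.6517745    0.         320.13122151]
 [  0.         483.6517745  237.48666513]
 [  0.           0.           1.        ]] 0.028337267864968624 [[-0.8007144  -0.59898143 -0.00881459  0.50053939]
 [-0.41447351  0.56456931 -0.71377392  0.38555788]
 [ 0.43251378 -0.56787564 -0.70032071  0.8581134 ]
 [ 0.          0.          0.          1.        ]]
[[552.45045708   0.         326.33696892]
 [  0.         552.45045708 244.17420432]
 [  0.           0.           1.        ]] -0.1434427072239877 [[ 0.00906698 -0.99994122  0.00594498  0.01698082]
 [-0.98885075 -0.0098498  -0.1485839   0.65340583]
 [ 0.14863373 -0.00453149 -0.98888193  1.05327289]
 [ 0.          0.          0.          1.        ]]
```

View pics/side0.png

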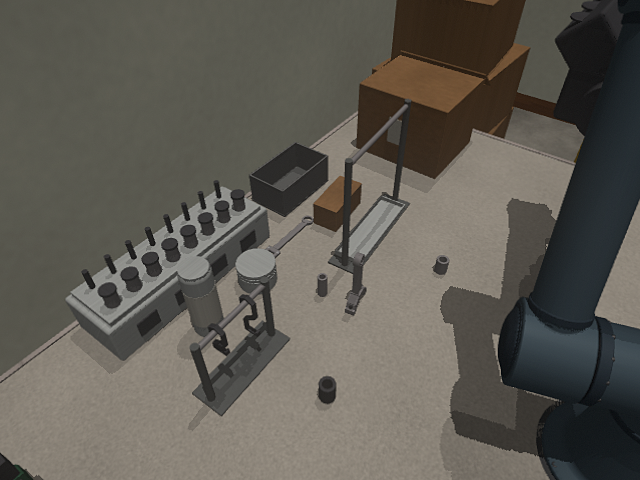

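View pics/top0.png

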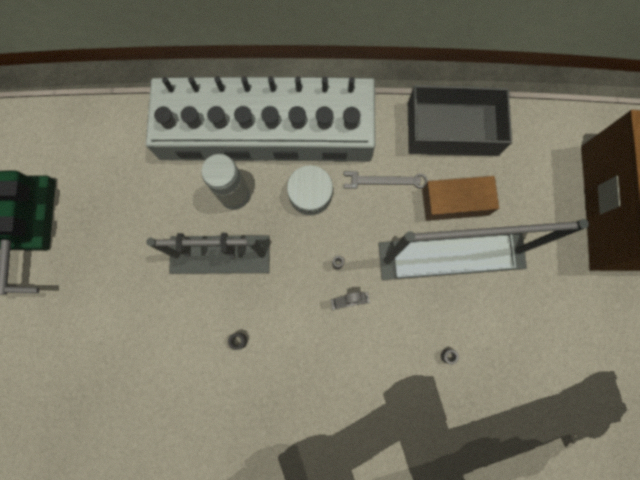

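Side view: stand near (posts at ~(205,400),(268,330)), rack farther (rail (349,162)-(407,104)), rod at ~(355,285). Top view: stand rail (152,243)-(265,243), rack rail (405,238)-(583,226), rod at ~(350,298). Now enlarged crops.

```bash
cat > h.py <<'E'
import numpy as np,cv2
from cell import bot
from scipy.spatial.transform import Rotation as R
def undist(s,uv):
    K=s["camera_matrix"];d=np.array([(uv[0]-K[0,2])/K[0,0],(uv[1]-K[1,2])/K[1,1]]);x=d.copy()
    for _ in range(20): x=d/(1+s["k1"]*(x@x))
    return x
def ray(s,uv):
    T=s["camera_from_world"];x=undist(s,uv);return -T[:3,:3].T@T[:3,3],T[:3,:3].T@np.r_[x,1]
def atz(s,uv,z):
    c,d=ray(s,uv);return c+d*(z-c[2])/d[2]
def proj(s,p):
    T=s["camera_from_world"];q=T[:3,:3]@np.asarray(p)+T[:3,3];x=q[:2]/q[2];x=x*(1+s["k1"]*(x@x));K=s["camera_matrix"]
    return np.array([K[0,0]*x[0]+K[0,2],K[1,1]*x[1]+K[1,2]])
def tri(s1,a,s2,b):
    c1,d1=ray(s1,a);c2,d2=ray(s2,b)
    t=np.linalg.lstsq(np.c_[d1,-d2],c2-c1,rcond=None)[0]
    p,q=c1+d1*t[0],c2+d2*t[1];return (p+q)/2,np.linalg.norm(p-q)
def crop(im,x,y,w,h,k): return cv2.resize(im[y:y+h,x:x+w],None,fx=k,fy=k,interpolation=cv2.INTER_CUBIC)
E
python3 - <<'E'
from h import *
a=cv2.imread("pics/side0.png");b=cv2.imread("pics/top0.png")
cv2.imwrite("pics/c1.png",np.hstack([crop(a,185,270,110,145,4),crop(a,325,235,60,145,4)][:2])[:600])
l=crop(b,140,215,140,75,4);r=crop(b,325,250,60,75,4)
cv2.imwrite("pics/c2.png",np.vstack([np.hstack([l,r]),crop(b,390,205,200,72,4)]))
E
```

```text
(no output)
```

View pics/c1.png

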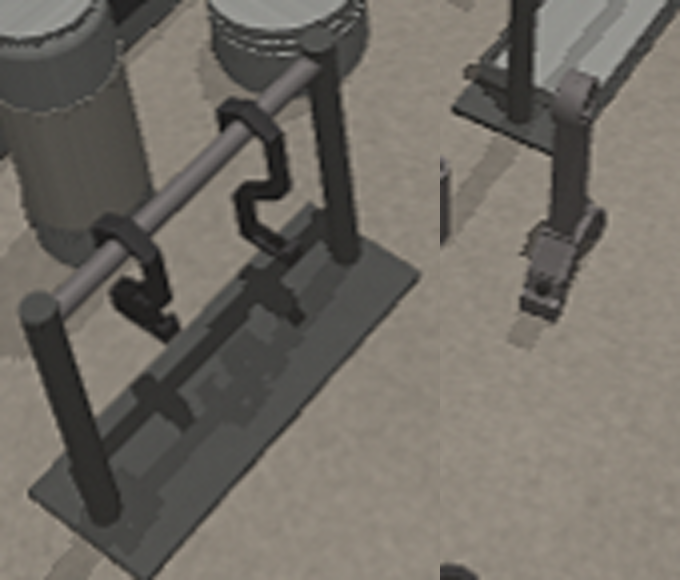

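View pics/c2.png

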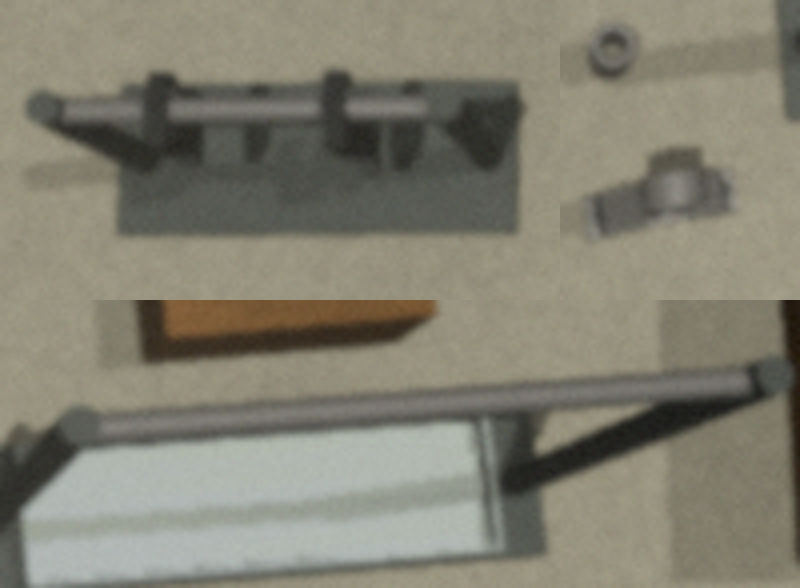

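Run:
```python
from h import *
np.set_printoptions(precision=4,suppress=True)
S=bot.snapshot("side");T=bot.snapshot("top")
for s in(S,T): M=s["camera_from_world"];print("cam",-M[:3,:3].T@M[:3,3])
sd=lambda x,y:(185+x/4,270+y/4); sr=lambda x,y:(325+(x-440)/4,235+y/4)
tl=lambda x,y:(140+x/4,215+y/4); tr=lambda x,y:(325+(x-560)/4,250+y/4); tb=lambda x,y:(390+x/4,205+(y-300)/4)
print("stand posts T",atz(T,tl(44,107),.18),atz(T,tl(440,107),.18))
print("stand posts S",atz(S,sd(40,308),.18),atz(S,sd(320,45),.18))
print("stand rail T",atz(T,tl(70,108),.17),atz(T,tl(425,108),.17))
print("stand foot T",[atz(T,tl(*p),.005)[:2] for p in((122,90),(118,233),(518,233),(520,85))])
print("hook arch T",atz(T,tl(337,107),.182), "short",atz(T,tl(158,107),.182))
print("hook S arch",atz(S,sd(250,117),.182),"short",atz(S,sd(130,232),.182))
print("rack posts T",atz(T,tb(82,425),.312),atz(T,tb(771,377),.312))
print("rack posts S",atz(S,(348.5,162.5),.312),atz(S,(407,104.5),.312))
print("rack rail T",atz(T,tb(110,427),.3),atz(T,tb(740,385),.3))
print("rod sq T",atz(T,tr(675,157),.15),"round",atz(T,tr(675,190),.15))
print("rod feet T",atz(T,tr(592,213),.02),atz(T,tr(725,192),.02))
print("rod eye S",atz(S,sr(575,88),.15),"feet",atz(S,sr(540,305),.0),atz(S,sr(598,225),.02))
```

```text
cam [0.1894 0.5694 0.8806]
cam [0.4894 0.0282 1.1385]
stand posts T [0.6347 0.3357 0.18  ] [0.6365 0.1581 0.18  ]
stand posts S [0.6342 0.3362 0.18  ] [0.6354 0.158  0.18  ]
stand rail T [0.6359 0.3269 0.17  ] [0.6375 0.1662 0.17  ]
stand foot T [array([0.6707, 0.3503]), array([0.5954, 0.3487]), array([0.598 , 0.1396]), array([0.6753, 0.1404])]
hook arch T [0.6357 0.2034 0.182 ] short [0.6349 0.2834 0.182 ]
hook S arch [0.6313 0.2104 0.182 ] short [0.6301 0.2875 0.182 ]
rack posts T [ 0.6271 -0.1036  0.312 ] [ 0.6495 -0.38    0.312 ]
rack posts S [ 0.6227 -0.0956  0.312 ] [ 0.6418 -0.3626  0.312 ]
rack rail T [ 0.6285 -0.1165  0.3   ] [ 0.6483 -0.3724  0.3   ]
rod sq T [ 0.5569 -0.0262  0.15  ] round [ 0.5421 -0.0262  0.15  ]
rod feet T [0.5371 0.0085 0.02  ] [ 0.5482 -0.0587  0.02  ]
rod eye S [ 0.5417 -0.0241  0.15  ] feet [0.5374 0.0052 0.    ] [ 0.5346 -0.0481  0.02  ]
```

The long hook is the -y one (lower end reaches farther down in the side crop); its arch is at about (0.636, 0.205). Rod at about (0.542, -0.025), yaw 9°. Rack centre about (0.638, -0.242), yaw 4.6°. The views agree within millimetres for the stand and the rod.

```bash
cat >> h.py <<'E'
np.set_printoptions(precision=4,suppress=True)
def go(p,psi,lean=0,cur=None):
    "row to world pose: tool x yaw psi (deg, tool down), lean in deg: tool z tilts toward yaw psi-90"
    o=bot.get_obs();P,Rc=(o["tcp_pos"],R.from_rotvec(o["eef_rot"])) if cur is None else cur
    c=np.radians(psi);X=np.array([np.cos(c),np.sin(c),0]);Z=np.array([0,0,-1.])
    Rt=R.from_matrix(np.c_[X,np.cross(Z,X),Z])
    if lean: Rt=R.from_rotvec(np.radians(lean)*lean_axis(psi))*Rt
    return Rc.inv().apply(np.asarray(p)-P)*100,np.degrees((Rc.inv()*Rt).as_rotvec())/8,(np.asarray(p),Rt)
def lean_axis(psi): # lean about tool y: z swings toward tool x
    c=np.radians(psi);return -np.array([-np.sin(c),np.cos(c),0])
E
python3 - <<'E'
from h import *
d,r,c=go((.636,.205,.26),90);print(d,r)
E
```

```text
[ 66.3383 -49.4626  -1.4538] [-0.0074 -0.0063 -8.1573]
```

move_arm(
  moves=[
    {"claw": -1, "dx": 66.3, "dy": -49.5, "dz": -1.5, "rz": -8.16},
    {"claw": -1, "dx": 66.3, "dy": -49.5, "dz": -1.5, "rz": -8.16},
    {"claw": -1, "dx": 66.3, "dy": -49.5, "dz": -1.5, "rz": -8.16},
    {"claw": -1, "dx": 66.3, "dy": -49.5, "dz": -1.5, "rz": -8.16},
    {"claw": -1, "dx": 66.3, "dy": -49.5, "dz": -1.5, "rz": -8.16},
    {"claw": -1, "dx": 66.3, "dy": -49.5, "dz": -1.5, "rz": -8.16},
    {"claw": -1, "dx": 66.3, "dy": -49.5, "dz": -1.5, "rz": -8.16},
    {"claw": -1, "dx": 66.3, "dy": -49.5, "dz": -1.5, "rz": -8.16},
  ],
)

```text
schema error: expected keys claw, dx, dy, dz, rx, ry, rz
```

move_arm(
  moves=[
    {"claw": -1, "dx": 66.3, "dy": -49.5, "dz": -1.5, "rx": 0, "ry": 0, "rz": -8.16},
    {"claw": -1, "dx": 66.3, "dy": -49.5, "dz": -1.5, "rx": 0, "ry": 0, "rz": -8.16},
    {"claw": -1, "dx": 66.3, "dy": -49.5, "dz": -1.5, "rx": 0, "ry": 0, "rz": -8.16},
    {"claw": -1, "dx": 66.3, "dy": -49.5, "dz": -1.5, "rx": 0, "ry": 0, "rz": -8.16},
    {"claw": -1, "dx": 66.3, "dy": -49.5, "dz": -1.5, "rx": 0, "ry": 0, "rz": -8.16},
    {"claw": -1, "dx": 66.3, "dy": -49.5, "dz": -1.5, "rx": 0, "ry": 0, "rz": -8.16},
    {"claw": -1, "dx": 66.3, "dy": -49.5, "dz": -1.5, "rx": 0, "ry": 0, "rz": -8.16},
    {"claw": -1, "dx": 66.3, "dy": -49.5, "dz": -1.5, "rx": 0, "ry": 0, "rz": -8.16},
  ],
)

```text
t: 1.0
tcp_pos: [0.4321, -0.1689, 0.2526]
eef_rot: [2.216, 2.226, 0.0]
ft_force: [0.5, -0.2, -0.2]
grip_width: 1.002
grasp_force: 0.0
```

Run:
```python
from h import *
d,r,c=go((.636,.205,.245),90);print(d,r,bot.get_obs()["tcp_pos"])
```

```text
[37.2935 20.5697  0.7605] [0.0021 0.0018 0.034 ] [ 0.4321 -0.1689  0.2526]
```

move_arm(
  moves=[
    {"claw": -1, "dx": 37.3, "dy": 20.5, "dz": 0.7, "rx": 0, "ry": 0, "rz": 0},
    {"claw": -1, "dx": 37.3, "dy": 20.5, "dz": 0.7, "rx": 0, "ry": 0, "rz": 0},
    {"claw": -1, "dx": 37.3, "dy": 20.5, "dz": 0.7, "rx": 0, "ry": 0, "rz": 0},
    {"claw": -1, "dx": 37.3, "dy": 20.5, "dz": 0.7, "rx": 0, "ry": 0, "rz": 0},
    {"claw": -1, "dx": 37.3, "dy": 20.5, "dz": 0.7, "rx": 0, "ry": 0, "rz": 0},
    {"claw": -1, "dx": 37.3, "dy": 20.5, "dz": 0.7, "rx": 0, "ry": 0, "rz": 0},
    {"claw": -1, "dx": 37.3, "dy": 20.5, "dz": 0.7, "rx": 0, "ry": 0, "rz": 0},
    {"claw": -1, "dx": 37.3, "dy": 20.5, "dz": 0.7, "rx": 0, "ry": 0, "rz": 0},
  ],
)

```text
t: 1.8
tcp_pos: [0.6246, 0.1817, 0.2457]
eef_rot: [2.221, 2.222, -0.0]
ft_force: [1.3, -0.4, 0.2]
grip_width: 0.999
grasp_force: 0.0
```

Run:
```python
from h import *
d,r,c=go((.636,.205,.245),90);print(d,r,bot.get_obs()["tcp_pos"])
```

```text
[2.3268 1.1378 0.0688] [0.0002 0.0022 0.0042] [0.6246 0.1817 0.2457]
```

move_arm(
  moves=[
    {"claw": -1, "dx": 1.2, "dy": 0.7, "dz": 0, "rx": 0, "ry": 0, "rz": 0},
    {"claw": -1, "dx": 1.2, "dy": 0.7, "dz": 0, "rx": 0, "ry": 0, "rz": 0},
    {"claw": -1, "dx": 1.2, "dy": 0.7, "dz": 0, "rx": 0, "ry": 0, "rz": 0},
  ],
)

```text
t: 2.1
tcp_pos: [0.6308, 0.1914, 0.2455]
eef_rot: [-2.221, -2.222, 0.002]
ft_force: [-0.2, -0.6, -0.1]
grip_width: 1.0
grasp_force: 0.0
```

Run:
```python
from h import *
d,r,c=go((.636,.205,.245),90);print(d,r,bot.get_obs()["tcp_pos"],bot.get_obs()["ft_force"])
S=bot.snapshot("side");T=bot.snapshot("top")
cv2.imwrite("pics/d.png",np.hstack([crop(S["image"],170,190,125,150,3),crop(T["image"],160,150,125,150,3)]))
```

```text
[1.3559 0.5241 0.0458] [-0.0067  0.0058  0.0041] [0.6308 0.1914 0.2455] [-0.207  -0.6069 -0.0897]
```

View pics/d.png

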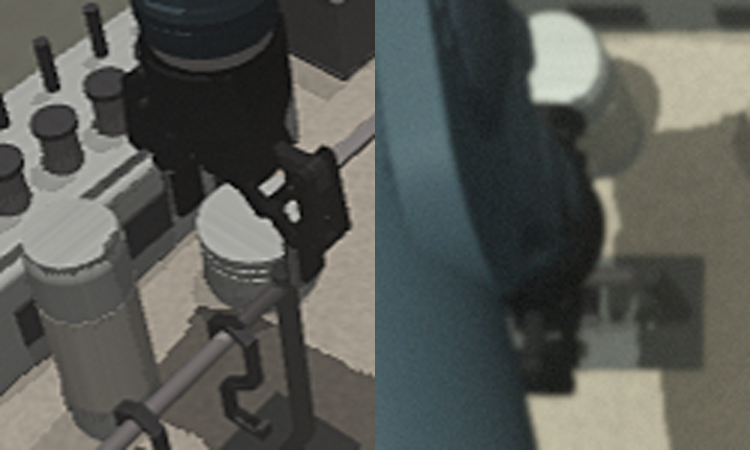

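Side crop: the open gripper is short of the hook in y, with the hook arch at about crop (225,325). The top view is hidden by the arm. I'll check the hook's y by projecting it.

Run:
```python
from h import *
S=bot.snapshot("side")
for y in(.203,.207):
  for x,z in((-.017,0),(-.017,-.04),(0,.0127),(.017,0),(.017,-.014),(.017,-.095),(-.017,-.097)):
    u=proj(S,(.636+x,y,.17+z)); print(y,x,z,(u-[185,270])*4)
```

```text
0.203 -0.017 0 [283.7732 135.5401]
0.203 -0.017 -0.04 [292.2888 187.6426]
0.203 0 0.0127 [253.4658 100.9407]
0.203 0.017 0 [229.7286 101.1386]
0.203 0.017 -0.014 [233.3005 119.8054]
0.203 0.017 -0.095 [252.532 220.485]
0.203 -0.017 -0.097 [303.5544 256.6881]
0.207 -0.017 0 [277.8874 141.1491]
0.207 -0.017 -0.04 [286.6023 193.2138]
0.207 0 0.0127 [247.4909 106.4692]
0.207 0.017 0 [223.7992 106.5694]
0.207 0.017 -0.014 [227.443  125.2257]
0.207 0.017 -0.095 [247.0589 225.8329]
0.207 -0.017 -0.097 [298.1293 262.1977]
```

move_arm(
  moves=[
    {"claw": -1, "dx": 1.45, "dy": 0.52, "dz": 0, "rx": 0, "ry": 0, "rz": 0},
    {"claw": -1, "dx": 1.45, "dy": 0.52, "dz": 0, "rx": 0, "ry": 0, "rz": 0},
    {"claw": -1, "dx": 1.45, "dy": 0.52, "dz": 2, "rx": 0, "ry": 0, "rz": 0},
    {"claw": -1, "dx": 1.45, "dy": 0.52, "dz": 3, "rx": 0, "ry": 0, "rz": 0},
    {"claw": -1, "dx": 1.45, "dy": 0.52, "dz": 3, "rx": 0, "ry": 0, "rz": 0},
    {"claw": -1, "dx": 1.45, "dy": 0.52, "dz": 3, "rx": 0, "ry": 0, "rz": 0},
  ],
)

```text
t: 2.85
tcp_pos: [0.6359, 0.2056, 0.216]
eef_rot: [-2.222, -2.221, 0.001]
ft_force: [0.4, -1.0, -0.3]
grip_width: 0.999
grasp_force: 0.0
```

Run:
```python
from h import *
d,r,c=go((.636,.206,.171),90);print(d,r,bot.get_obs()["tcp_pos"],bot.get_obs()["ft_force"])
```

```text
[0.0427 0.0155 4.5048] [-0.0054  0.0025 -0.0022] [0.6359 0.2056 0.216 ] [ 0.4293 -1.0025 -0.3383]
```

Accurate. Descend and grip.

move_arm(
  moves=[
    {"claw": -1, "dx": 0, "dy": 0, "dz": 1.5, "rx": 0, "ry": 0, "rz": 0},
    {"claw": -1, "dx": 0, "dy": 0, "dz": 3, "rx": 0, "ry": 0, "rz": 0},
    {"claw": -1, "dx": 0, "dy": 0, "dz": 4.5, "rx": 0, "ry": 0, "rz": 0},
    {"claw": -1, "dx": 0, "dy": 0, "dz": 4.5, "rx": 0, "ry": 0, "rz": 0},
    {"claw": -0.2, "dx": 0, "dy": 0, "dz": 4.5, "rx": 0, "ry": 0, "rz": 0},
    {"claw": 0.0, "dx": 0, "dy": 0, "dz": 4.5, "rx": 0, "ry": 0, "rz": 0},
    {"claw": 0.05, "dx": 0, "dy": 0, "dz": 4.5, "rx": 0, "ry": 0, "rz": 0},
    {"claw": 0.1, "dx": 0, "dy": 0, "dz": 4.5, "rx": 0, "ry": 0, "rz": 0},
  ],
)

```text
t: 3.65
tcp_pos: [0.6368, 0.2063, 0.1718]
eef_rot: [2.22, 2.221, 0.002]
ft_force: [0.6, 1.5, 0.5]
grip_width: 0.449
grasp_force: 0.0
```

move_arm(
  moves=[
    {"claw": 0.15, "dx": 0, "dy": 0, "dz": 0, "rx": 0, "ry": 0, "rz": 0},
    {"claw": 0.2, "dx": 0, "dy": 0, "dz": 0, "rx": 0, "ry": 0, "rz": 0},
    {"claw": 0.3, "dx": 0, "dy": 0, "dz": 0, "rx": 0, "ry": 0, "rz": 0},
    {"claw": 0.5, "dx": 0, "dy": 0, "dz": 0, "rx": 0, "ry": 0, "rz": 0},
    {"claw": 1, "dx": 0, "dy": 0, "dz": 0, "rx": 0, "ry": 0, "rz": 0},
    {"claw": 1, "dx": 0, "dy": 0, "dz": 0, "rx": 0, "ry": 0, "rz": 0},
  ],
)

```text
t: 4.25
tcp_pos: [0.6373, 0.2063, 0.1718]
eef_rot: [2.22, 2.221, 0.003]
ft_force: [4.2, 0.7, 5.5]
grip_width: 0.379
grasp_force: 59.5
```

Run:
```python
from h import *
o=bot.get_obs();print(o)
S=bot.snapshot("side")
cv2.imwrite("pics/e.png",crop(S["image"],170,220,140,130,4))
```

```text
{'t': 4.25, 'joint_positions': array([ 0.2186,  0.599 ,  0.2461,  1.2155, -0.0003,  1.7891]), 'dq': array([-0.    , -0.0001, -0.0011,  0.0016, -0.0016,  0.0007]), 'effort': array([  0.8194, -52.8532,  23.2053,   1.5075,   0.2596,  -0.0061]), 'tcp_pos': array([0.6373, 0.2063, 0.1718]), 'eef_rot': array([2.22  , 2.2206, 0.003 ]), 'ft_force': array([4.2154, 0.6723, 5.5072]), 'wrist_torque': array([-0.015 , -0.6698, -0.0219]), 'grasp_force': 59.45968658197671, 'grip_width': 0.3789016197183555}
```

View pics/e.png

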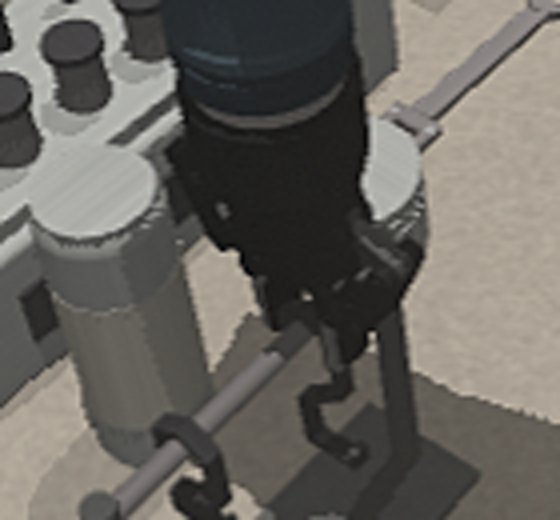

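Gripped (width 32 mm, 59 N). The hook hangs straight below the jaws at about crop (335,420). Lift off and unhook.

move_arm(
  moves=[
    {"claw": 1, "dx": 0, "dy": 0, "dz": -1, "rx": 0, "ry": 0, "rz": 0},
    {"claw": 1, "dx": 0, "dy": 0, "dz": -2, "rx": 0, "ry": 0, "rz": 0},
    {"claw": 1, "dx": 0, "dy": 0, "dz": -2.65, "rx": 0, "ry": 0, "rz": 0},
    {"claw": 1, "dx": 0, "dy": 0, "dz": -2.65, "rx": 0, "ry": 0, "rz": 0},
    {"claw": 1, "dx": 0, "dy": -2, "dz": -2.65, "rx": 0, "ry": 0, "rz": 0},
    {"claw": 1, "dx": 0, "dy": -4, "dz": -2.65, "rx": 0, "ry": 0, "rz": 0},
    {"claw": 1, "dx": 0, "dy": -6.5, "dz": -2.65, "rx": 0, "ry": 0, "rz": 0},
    {"claw": 1, "dx": 0, "dy": -7, "dz": -2.65, "rx": 0, "ry": 0, "rz": 0},
  ],
)

```text
t: 5.1
tcp_pos: [0.5632, 0.2062, 0.197]
eef_rot: [-2.219, -2.221, 0.004]
ft_force: [0.5, 0.4, 0.0]
grip_width: 0.379
grasp_force: 59.9
```

Run:
```python
from h import *
o=bot.get_obs();print(o["tcp_pos"],o["ft_force"],o["grip_width"],o["grasp_force"])
# rack frame estimates
for n,c0,yw in(("T",(.638,-.242),4.6),("mean",(.6355,-.236),4.5)):
  th=np.radians(yw);X=np.array([np.cos(th),np.sin(th)]);print(n,np.array(c0)-.07*X)
a=go((.56,-.22,.36),94.6);print(a[:2])
```

```text
[0.5632 0.2062 0.197 ] [0.5139 0.3819 0.0483] 0.37879116346284736 59.89529608748853
T [ 0.5682 -0.2476]
mean [ 0.5657 -0.2415]
(array([-42.6266,  -0.43  , -16.2756]), array([-0.0248,  0.0033, -0.5657]))
```

move_arm(
  moves=[
    {"claw": 1, "dx": 0, "dy": -1.3, "dz": -5, "rx": 0, "ry": 0, "rz": 0},
    {"claw": 1, "dx": 0, "dy": -1.3, "dz": -10, "rx": 0, "ry": 0, "rz": 0},
    {"claw": 1, "dx": -2, "dy": -1.3, "dz": -14, "rx": 0, "ry": 0, "rz": -0.3},
    {"claw": 1, "dx": -6, "dy": -1.3, "dz": -16, "rx": 0, "ry": 0, "rz": -0.57},
    {"claw": 1, "dx": -10, "dy": -1.3, "dz": -18, "rx": 0, "ry": 0, "rz": -0.57},
    {"claw": 1, "dx": -14, "dy": -1.3, "dz": -18, "rx": 0, "ry": 0, "rz": -0.57},
    {"claw": 1, "dx": -18, "dy": -1.3, "dz": -18, "rx": 0, "ry": 0, "rz": -0.57},
    {"claw": 1, "dx": -22, "dy": -1.3, "dz": -18, "rx": 0, "ry": 0, "rz": -0.57},
  ],
)

```text
t: 5.9
tcp_pos: [0.5538, -0.0155, 0.3777]
eef_rot: [2.13, 2.308, 0.001]
ft_force: [-0.0, 0.2, -0.4]
grip_width: 0.378
grasp_force: 60.1
```

Run:
```python
from h import *
o=bot.get_obs();print(o["tcp_pos"],o["ft_force"])
a=go((.55,-.225,.365),94.6);print(a[:2])
S=cv2.imread("pics/side0.png")
cv2.imwrite("pics/f.png",crop(S,335,90,85,70,7)) 
s=bot.snapshot("side");i=crop(s["image"],335,90,85,70,7)
```

```text
[ 0.5538 -0.0155  0.3777] [-0.0007  0.2482 -0.4397]
(array([-20.8488,  -2.0567,   1.2767]), array([ 0.0071,  0.0026, -0.0015]))
```

View pics/f.png

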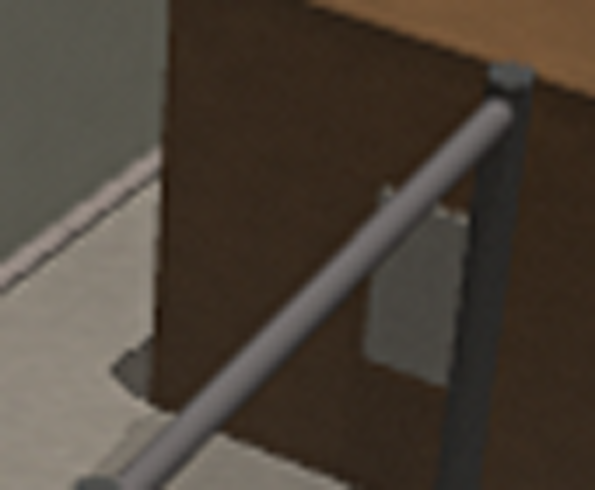

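Rack rail centreline in the side view: full-image (406,105.3), (383.1,127.4), (356,156.7). Near post top (348.9,159.2), far post top (407.6,100.6).

Run:
```python
from h import *
S=bot.snapshot("side")
for z,l in((.3,[(406,105.3),(383.1,127.4),(356,156.7)]),(.312,[(348.9,159.2),(407.6,100.6)])):
  for p in l: print(z,atz(S,p,z))
```

```text
0.3 [ 0.6514 -0.3777  0.3   ]
0.3 [ 0.6444 -0.2637  0.3   ]
0.3 [ 0.6308 -0.1355  0.3   ]
0.312 [ 0.6284 -0.1054  0.312 ]
0.312 [ 0.6496 -0.3792  0.312 ]
```

move_arm(
  moves=[
    {"claw": 1, "dx": -5, "dy": -0.5, "dz": 0.3, "rx": 0, "ry": 0, "rz": 0},
    {"claw": 1, "dx": -10, "dy": -1, "dz": 0.6, "rx": 0, "ry": 0, "rz": 0},
    {"claw": 1, "dx": -15, "dy": -1.5, "dz": 0.9, "rx": 0, "ry": 0, "rz": 0},
    {"claw": 1, "dx": -19, "dy": -1.9, "dz": 1.2, "rx": 0, "ry": 0, "rz": 0},
    {"claw": 1, "dx": -20.5, "dy": -2.1, "dz": 1.3, "rx": 0, "ry": 0, "rz": 0},
    {"claw": 1, "dx": -20.5, "dy": -2.1, "dz": 1.3, "rx": 0, "ry": 0, "rz": 0},
    {"claw": 1, "dx": -20.5, "dy": -2.1, "dz": 1.3, "rx": 0, "ry": 0, "rz": 0},
  ],
)

```text
t: 6.7
tcp_pos: [0.5491, -0.2189, 0.3644]
eef_rot: [-2.13, -2.308, -0.001]
ft_force: [0.1, 0.8, -0.6]
grip_width: 0.38
grasp_force: 60.0
```

move_arm(
  moves=[
    {"claw": 1, "dx": 0, "dy": 0, "dz": 2, "rx": 0, "ry": 0, "rz": 0},
    {"claw": 1, "dx": 0, "dy": 0, "dz": 3.6, "rx": 0, "ry": 0, "rz": 0},
    {"claw": 1, "dx": 0, "dy": 0, "dz": 3.6, "rx": 0, "ry": 0, "rz": 0},
    {"claw": 1, "dx": 0, "dy": 2, "dz": 3.6, "rx": 0, "ry": 0, "rz": 0},
    {"claw": 1, "dx": 0, "dy": 4, "dz": 3.6, "rx": 0, "ry": 0, "rz": 0},
    {"claw": 1, "dx": 0, "dy": 4, "dz": 3.6, "rx": 0, "ry": 0, "rz": 0},
  ],
)

```text
t: 7.3
tcp_pos: [0.5907, -0.2149, 0.3289]
eef_rot: [2.127, 2.311, 0.002]
ft_force: [1.1, 0.3, -1.8]
grip_width: 0.376
grasp_force: 60.1
```

Run:
```python
from h import *
o=bot.get_obs();print(o["tcp_pos"],o["ft_force"])
y=o["tcp_pos"][1]+.0045; print(go((.6373+(-.22-y)*.078+.001,y,.328),94.5)[:2])
```

```text
[ 0.5907 -0.2149  0.3289] [ 1.084   0.29   -1.7602]
(array([0.0596, 4.7086, 0.0951]), array([0.0105, 0.0003, 0.0323]))
```

move_arm(
  moves=[
    {"claw": 1, "dx": 0, "dy": 1.2, "dz": 0.05, "rx": 0, "ry": 0, "rz": 0},
    {"claw": 1, "dx": 0, "dy": 2.4, "dz": 0.05, "rx": 0, "ry": 0, "rz": 0},
    {"claw": 1, "dx": 0, "dy": 3.6, "dz": 0.05, "rx": 0, "ry": 0, "rz": 0},
    {"claw": 1, "dx": 0, "dy": 4.65, "dz": 0.05, "rx": 0, "ry": 0, "rz": 0},
    {"claw": 1, "dx": 0, "dy": 4.65, "dz": 0.05, "rx": 0, "ry": 0, "rz": 0},
    {"claw": 1, "dx": 0, "dy": 4.65, "dz": 0.05, "rx": 0, "ry": 0, "rz": 0},
  ],
)

```text
t: 7.9
tcp_pos: [0.6348, -0.2124, 0.3286]
eef_rot: [2.13, 2.309, -0.0]
ft_force: [-0.6, 0.4, -0.6]
grip_width: 0.379
grasp_force: 60.1
```

Run:
```python
from h import *
o=bot.get_obs();print(o["tcp_pos"],o["ft_force"])
y=o["tcp_pos"][1]; print(go((.6373+(-.22-y)*.078+.001,y,.302),94.5)[:2])
```

```text
[ 0.6348 -0.2124  0.3286] [-0.6419  0.3826 -0.6013]
(array([-0.0225,  0.2921,  2.6587]), array([0.0013, 0.0032, 0.0164]))
```

move_arm(
  moves=[
    {"claw": 1, "dx": 0, "dy": 0.1, "dz": 0, "rx": 0, "ry": 0, "rz": 0},
    {"claw": 1, "dx": 0, "dy": 0.1, "dz": 0.5, "rx": 0, "ry": 0, "rz": 0},
    {"claw": 1, "dx": 0, "dy": 0.1, "dz": 1.0, "rx": 0, "ry": 0, "rz": 0},
    {"claw": 1, "dx": 0, "dy": 0.1, "dz": 1.4, "rx": 0, "ry": 0, "rz": 0},
    {"claw": 1, "dx": 0, "dy": 0.1, "dz": 1.7, "rx": 0, "ry": 0, "rz": 0},
    {"claw": 1, "dx": 0, "dy": 0.1, "dz": 2.0, "rx": 0, "ry": 0, "rz": 0},
    {"claw": 1, "dx": 0, "dy": 0.1, "dz": 2.0, "rx": 0, "ry": 0, "rz": 0},
  ],
)

```text
t: 8.6
tcp_pos: [0.6357, -0.2128, 0.3074]
eef_rot: [-2.13, -2.308, 0.001]
ft_force: [-0.6, 0.1, -1.3]
grip_width: 0.377
grasp_force: 60.1
```

Run:
```python
from h import *
o=bot.get_obs();print(o["tcp_pos"],o["ft_force"],o["wrist_torque"])
y=o["tcp_pos"][1]; print(go((.6373+(-.22-y)*.078+.001,y,.302),94.5)[:2])
```

```text
[ 0.6357 -0.2128  0.3074] [-0.6063  0.127  -1.3433] [ 0.0063 -0.0059  0.019 ]
(array([-0.0161,  0.1993,  0.5354]), array([-0.0065, -0.0026,  0.0097]))
```

move_arm(
  moves=[
    {"claw": 1, "dx": 0, "dy": 0.1, "dz": 0.15, "rx": 0, "ry": 0, "rz": 0},
    {"claw": 1, "dx": 0, "dy": 0.1, "dz": 0.3, "rx": 0, "ry": 0, "rz": 0},
    {"claw": 1, "dx": 0, "dy": 0.1, "dz": 0.4, "rx": 0, "ry": 0, "rz": 0},
    {"claw": 1, "dx": 0, "dy": 0.1, "dz": 0.45, "rx": 0, "ry": 0, "rz": 0},
  ],
)

```text
t: 9.0
tcp_pos: [0.6371, -0.2127, 0.3034]
eef_rot: [2.131, 2.308, -0.0]
ft_force: [-0.1, 1.6, -0.9]
grip_width: 0.375
grasp_force: 60.1
```

Run:
```python
from h import *
o=bot.get_obs();print(o["tcp_pos"],o["ft_force"],o["wrist_torque"])
s=bot.snapshot("side");t=bot.snapshot("top");cv2.imwrite("pics/side1.png",s["image"])
p=o["tcp_pos"];print(proj(s,p),proj(s,p-[0,0,.1]))
cv2.imwrite("pics/g.png",crop(s["image"],320,70,110,140,4))
```

```text
[ 0.6371 -0.2127  0.3034] [-0.115   1.6303 -0.9139] [ 0.0019  0.0044 -0.0122]
[373.6845 137.4769] [370.6569 174.9155]
```

View pics/g.png

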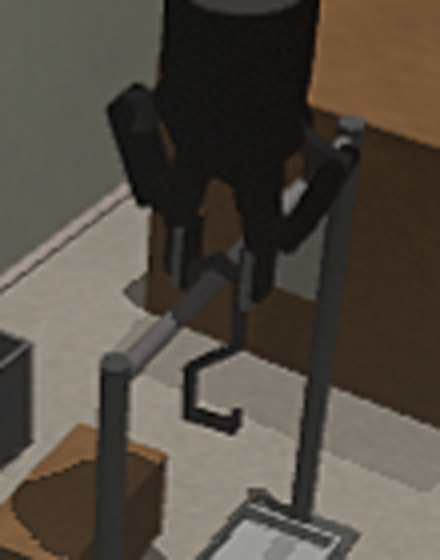

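The hook arch straddles the rail between the fingers (crop ~(230,265)); the lip faces the robot at about (238,415). Seat and release.

move_arm(
  moves=[
    {"claw": 1, "dx": 0, "dy": 0.05, "dz": 0.1, "rx": 0, "ry": 0, "rz": 0},
    {"claw": 1, "dx": 0, "dy": 0.05, "dz": 0.2, "rx": 0, "ry": 0, "rz": 0},
    {"claw": 1, "dx": 0, "dy": 0.05, "dz": 0.2, "rx": 0, "ry": 0, "rz": 0},
  ],
)

```text
t: 9.4
tcp_pos: [0.6377, -0.2127, 0.3017]
eef_rot: [2.131, 2.308, 0.0]
ft_force: [0.4, 0.5, 0.4]
grip_width: 0.377
grasp_force: 60.1
```

move_arm(
  moves=[
    {"claw": 0.2, "dx": 0, "dy": 0, "dz": 0, "rx": 0, "ry": 0, "rz": 0},
    {"claw": 0.1, "dx": 0, "dy": 0, "dz": 0, "rx": 0, "ry": 0, "rz": 0},
    {"claw": -0.1, "dx": 0, "dy": 0, "dz": 0, "rx": 0, "ry": 0, "rz": 0},
    {"claw": -0.5, "dx": 0, "dy": 0, "dz": 0, "rx": 0, "ry": 0, "rz": 0},
    {"claw": -0.9, "dx": 0, "dy": 0, "dz": 0, "rx": 0, "ry": 0, "rz": 0},
    {"claw": -0.9, "dx": 0, "dy": 0, "dz": 0, "rx": 0, "ry": 0, "rz": 0},
  ],
)

```text
t: 10.0
tcp_pos: [0.6375, -0.2127, 0.3016]
eef_rot: [2.131, 2.308, 0.0]
ft_force: [-1.0, 0.5, -0.7]
grip_width: 0.953
grasp_force: 0.0
```

move_arm(
  moves=[
    {"claw": -0.9, "dx": 0, "dy": 0, "dz": -1.5, "rx": 0, "ry": 0, "rz": 0},
    {"claw": -0.9, "dx": 0, "dy": 0, "dz": -3.5, "rx": 0, "ry": 0, "rz": 0},
    {"claw": -0.9, "dx": 0, "dy": 0, "dz": -6, "rx": 0, "ry": 0, "rz": 0},
    {"claw": -0.9, "dx": 0, "dy": -4, "dz": -8, "rx": 0, "ry": 0, "rz": 0},
    {"claw": -0.9, "dx": 0, "dy": -9, "dz": -8, "rx": 0, "ry": 0, "rz": 0},
    {"claw": -0.9, "dx": 0, "dy": -14, "dz": -8, "rx": 0, "ry": 0, "rz": 0},
    {"claw": -0.9, "dx": 0, "dy": -19, "dz": -8, "rx": 0, "ry": 0, "rz": 0},
    {"claw": -0.9, "dx": 0, "dy": -22, "dz": -8, "rx": 0, "ry": 0, "rz": 0},
  ],
)

```text
t: 10.8
tcp_pos: [0.415, -0.2298, 0.382]
eef_rot: [2.132, 2.307, -0.001]
ft_force: [-0.0, -0.0, 1.1]
grip_width: 0.946
grasp_force: 0.0
```

Run:
```python
from h import *
o=bot.get_obs();print(o["tcp_pos"],o["ft_force"],o["joint_positions"])
import pickle
d={}
for n in("side","top"):
  s=bot.snapshot(n);d[n]=s;cv2.imwrite(f"pics/{n}2.png",s["image"])
pickle.dump(d,open("hung.pkl","wb"))
th=np.radians(9.4);X=np.array([np.cos(th),np.sin(th),0]);Z=np.array([0,0,1])
L=np.radians(40);tz=np.sin(L)*X-np.cos(L)*Z
G=np.array([.5425,-.025,.095]);print("tcp at grasp",G+.005*tz)
print(go(G-.09*tz+.005*tz,9.4,40)[:2])
```

```text
[ 0.415  -0.2298  0.382 ] [-0.0281 -0.0152  1.1495] [-0.6391  0.1724  0.1565  1.5546 -0.0007  0.8527]
tcp at grasp [ 0.5457 -0.0245  0.0912]
(array([18.9941,  8.8653, 22.2372]), array([-3.693 ,  4.0391, 10.1599]))
```

Run:
```python
from h import *
import pickle
d=pickle.load(open("hung.pkl","rb"));S,T=d["side"],d["top"]
H=np.array([.6372,-.213,.3])
for s in(S,T): print(proj(s,H),proj(s,H-[0,0,.1]))
u=proj(T,H-[0,0,.05]).astype(int)
print("T tile origin",u-[40,30])
m=np.vstack([np.hstack([crop(S["image"],340,125,80,60,5),crop(T["image"],u[0]-40,u[1]-30,80,60,5)]),np.hstack([crop(S["image"],320,250,80,60,5),crop(T["image"],310,268,80,60,5)])])
cv2.imwrite("pics/m.png",m)
```

```text
[373.5808 138.7469] [370.5674 176.0168]
[478.577  231.8894] [462.726 241.694]
T tile origin [430 207]
```

View pics/m.png

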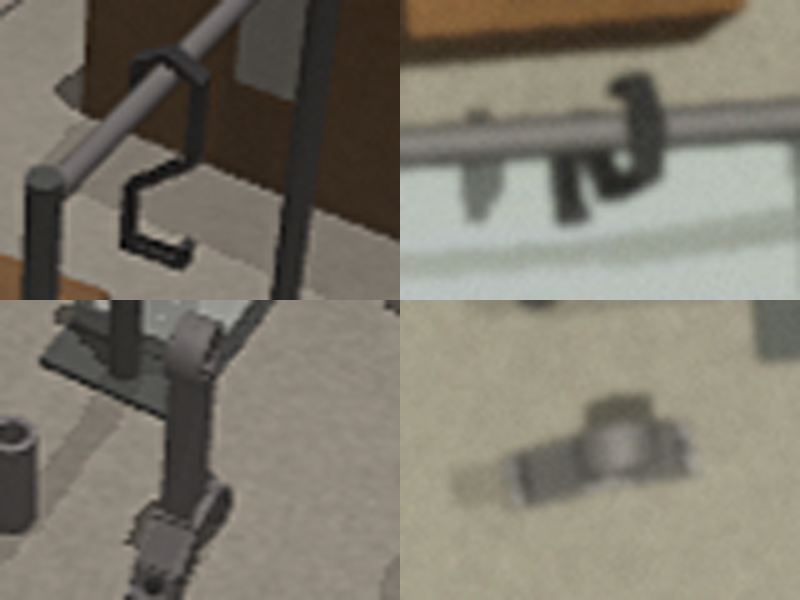

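Tiles: the hook hangs on the rail (apex side tile (158,50), lip top (187,240), bar bottom corners (185,265)/(122,248)). Rod eye top at side tile (195,318), beam centre (187,450); top tile big-end ends (512,485)/(690,447).

Run:
```python
from h import *
import pickle
d=pickle.load(open("hung.pkl","rb"));S,T=d["side"],d["top"]
px=lambda s,p,o:(proj(s,p)-o+.5)*5-.5
Rz=R.from_euler("z",4.6,degrees=True)
for y in(-.213,):
 for a in(-6,0,6):
  H=np.array([.6373+(-.22-y)*.078,y,.3])
  for n,q in(("apex",(0,0,.0127)),("shoulder",(-.017,0,.001)),("lip top",(-.0145,0,-.0845)),("bar -x bot",(-.017,0,-.0975)),("bar +x bot",(.017,0,-.0975)),("kink",(.0145,0,-.064))):
    p=H+Rz.apply(R.from_euler("y",a,degrees=True).apply(q))
    print(y,a,n,px(S,p,[340,125]),px(T,p,[430,207])+[400,0])
Rr=R.from_euler("z",9.4,degrees=True)
for n,q in(("eye c",(0,0,.14)),("eye face",(-.008,0,.14)),("eye top",(0,0,.155)),("beam",(0,0,.095)),("beam",(0,0,.07)),("L",(0,.039,.0)),("Rt",(0,-.039,.0)),("Lin",(-.011,.039,0)),("Rin",(-.011,-.039,0)),("L2",(0,.039,.02)),("R2",(0,-.039,.02))):
  p=np.array([.5425,-.025,0])+Rr.apply(q);print(n,px(S,p,[320,250])+[0,300],px(T,p,[310,268])+[400,300])
```

```text
-0.213 -6 apex [175.6096  46.5905] [656.7045 125.1268]
-0.213 -6 shoulder [205.9354  84.0973] [650.2926 181.9986]
-0.213 -6 lip top [168.6026 235.8514] [577.8633 186.4032]
-0.213 -6 bar -x bot [168.8077 259.8921] [568.6192 195.2853]
-0.213 -6 bar +x bot [104.4805 230.4579] [560.7164  97.6683]
-0.213 -6 kink [119.7611 175.382 ] [586.8677  97.402 ]
-0.213 0 apex [172.8578  45.5647] [656.2829 120.8444]
-0.213 0 shoulder [206.2453  80.5318] [651.8774 181.0983]
-0.213 0 lip top [186.2262 240.1621] [581.4181 211.7085]
-0.213 0 bar -x bot [189.     264.8858] [572.6558 224.1216]
-0.213 0 bar +x bot [123.4122 241.3769] [562.2133 127.4005]
-0.213 0 kink [132.4106 183.2632] [587.6023 117.7508]
-0.213 6 apex [170.0859  44.8216] [655.7348 116.6419]
-0.213 6 shoulder [206.1641  76.8534] [653.3922 179.6076]
-0.213 6 lip top [203.834 242.739] [585.6162 236.3162]
-0.213 6 bar -x bot [209.1953 267.9125] [577.4164 252.1916]
-0.213 6 bar +x bot [142.9213 250.6031] [564.5014 157.1246]
-0.213 6 kink [145.497  189.9919] [588.9095 138.1821]
eye c [194.197  351.3083] [615.8925 449.8841]
eye face [211.7871 357.7006] [619.4386 471.8043]
eye top [195.888  326.5446] [618.1443 447.6587]
beam [189.3347 422.6109] [609.5225 456.1786]
beam [186.7619 460.3977] [606.2137 459.4477]
L [143.9315 621.7   ] [504.0492 482.5539]
Rt [214.5016 500.794 ] [691.1147 453.0685]
Lin [166.3348 630.8444] [508.2094 509.076 ]
Rin [236.1573 509.137 ] [695.4696 479.4925]
L2 [145.3707 594.3383] [504.706  480.5235]
R2 [216.7618 473.1477] [695.0855 450.5148]
```

Hook fits a swing of about 0° with its origin at (0.6368, -0.213, 0.300). The rod fits (0.5425, -0.025) with yaw about 10°. Next, a leaned pregrasp.

Run:
```python
from h import *
X=R.from_euler("z",10,degrees=True).apply([1,0,0]);L=np.radians(40);tz=np.sin(L)*X-[0,0,np.cos(L)]
G=np.array([.5425,-.025,.095])+.005*tz
a=go(G-.2*tz,190,-40);print(a[:2]);print(a[2][0],a[2][1].as_matrix())
```

```text
(array([18.2412,  1.8334, 13.8115]), array([ -4.1581,  -3.7621, -11.4084]))
[ 0.4191 -0.0468  0.2444] [[-0.7544 -0.1736  0.633 ]
 [-0.133   0.9848  0.1116]
 [-0.6428  0.     -0.766 ]]
```

move_arm(
  moves=[
    {"claw": -0.9, "dx": 3, "dy": 0.3, "dz": 2.3, "rx": -0.35, "ry": -0.31, "rz": -0.95},
    {"claw": -0.9, "dx": 6, "dy": 0.6, "dz": 4.6, "rx": -0.69, "ry": -0.63, "rz": -1.9},
    {"claw": -0.9, "dx": 9, "dy": 0.9, "dz": 6.9, "rx": -1.04, "ry": -0.94, "rz": -2.85},
    {"claw": -0.9, "dx": 12, "dy": 1.2, "dz": 9.2, "rx": -1.39, "ry": -1.25, "rz": -3.8},
    {"claw": -0.9, "dx": 15, "dy": 1.5, "dz": 11.5, "rx": -1.73, "ry": -1.57, "rz": -4.75},
    {"claw": -0.9, "dx": 18, "dy": 1.8, "dz": 13.8, "rx": -2.08, "ry": -1.88, "rz": -5.7},
    {"claw": -0.9, "dx": 18.2, "dy": 1.8, "dz": 13.8, "rx": -2.43, "ry": -2.19, "rz": -6.65},
    {"claw": -0.9, "dx": 18.2, "dy": 1.8, "dz": 13.8, "rx": -2.77, "ry": -2.51, "rz": -7.6},
  ],
)

```text
t: 11.7
tcp_pos: [0.4214, -0.0452, 0.2426]
eef_rot: [0.521, 2.593, 0.062]
ft_force: [-0.5, 0.1, -0.3]
grip_width: 0.954
grasp_force: 0.0
```

Run:
```python
from h import *
o=bot.get_obs();print(o["tcp_pos"],o["joint_positions"])
a=go((.4191,-.0468,.2444),190,-40);print(a[:2])
```

```text
[ 0.4214 -0.0452  0.2426] [-0.3334 -0.3406 -0.7969  0.6271  0.1077  0.0897]
(array([ 0.0426, -0.2056, -0.2608]), array([-1.3407, -1.2552, -3.7302]))
```

move_arm(
  moves=[
    {"claw": -0.9, "dx": 0, "dy": -0.2, "dz": -0.2, "rx": -0.34, "ry": -0.31, "rz": -0.93},
    {"claw": -0.9, "dx": 0, "dy": -0.2, "dz": -0.2, "rx": -0.67, "ry": -0.63, "rz": -1.86},
    {"claw": -0.9, "dx": 0, "dy": -0.2, "dz": -0.2, "rx": -1.0, "ry": -0.94, "rz": -2.8},
    {"claw": -0.9, "dx": 0, "dy": -0.2, "dz": -0.2, "rx": -1.34, "ry": -1.255, "rz": -3.73},
    {"claw": -0.9, "dx": 0, "dy": -0.2, "dz": -0.2, "rx": -1.34, "ry": -1.255, "rz": -3.73},
    {"claw": -0.9, "dx": 0, "dy": -0.2, "dz": -0.2, "rx": -1.34, "ry": -1.255, "rz": -3.73},
  ],
)

```text
t: 12.3
tcp_pos: [0.4203, -0.0496, 0.2452]
eef_rot: [-0.196, 2.439, 0.075]
ft_force: [-0.2, 0.1, -0.9]
grip_width: 0.949
grasp_force: 0.0
```

Run:
```python
from h import *
o=bot.get_obs();print(o["tcp_pos"],o["joint_positions"],o["ft_force"])
X=R.from_euler("z",10,degrees=True).apply([1,0,0]);L=np.radians(40);tz=np.sin(L)*X-[0,0,np.cos(L)]
G=np.array([.5425,-.025,.095])+.005*tz
a=go(G,190,-40);print(a[:2])
```

```text
[ 0.4203 -0.0496  0.2452] [-0.5947 -0.4234 -0.9308  0.5179  0.4574 -0.6247] [-0.2105  0.0778 -0.9374]
(array([ 0.0766,  0.434 , 20.0151]), array([-0.0468, -0.0108, -0.0871]))
```

move_arm(
  moves=[
    {"claw": -0.9, "dx": 0.08, "dy": 0.43, "dz": 4, "rx": -0.05, "ry": 0, "rz": -0.09},
    {"claw": -0.9, "dx": 0.08, "dy": 0.43, "dz": 8, "rx": -0.05, "ry": 0, "rz": -0.09},
    {"claw": -0.9, "dx": 0.08, "dy": 0.43, "dz": 12, "rx": -0.05, "ry": 0, "rz": -0.09},
    {"claw": -0.9, "dx": 0.08, "dy": 0.43, "dz": 14, "rx": -0.05, "ry": 0, "rz": -0.09},
    {"claw": -0.9, "dx": 0.08, "dy": 0.43, "dz": 14, "rx": -0.05, "ry": 0, "rz": -0.09},
  ],
)

```text
t: 12.8
tcp_pos: [0.5138, -0.0307, 0.1407]
eef_rot: [-0.222, 2.448, 0.085]
ft_force: [-0.6, -0.0, 0.3]
grip_width: 0.954
grasp_force: 0.0
```

Run:
```python
from h import *
o=bot.get_obs();print(o["tcp_pos"],o["joint_positions"],o["ft_force"])
X=R.from_euler("z",10,degrees=True).apply([1,0,0]);L=np.radians(40);tz=np.sin(L)*X-[0,0,np.cos(L)]
G=np.array([.5425,-.025,.095])+.005*tz
a=go(G,190,-40);print(a[:2])
```

```text
[ 0.5138 -0.0307  0.1407] [-0.3868 -0.0566 -1.017   0.0085  0.3513 -0.458 ] [-0.5578 -0.0252  0.2742]
(array([0.6259, 0.0172, 5.8849]), array([ 0.0595, -0.0884,  0.0269]))
```

Joint 3 is at its limit in this pose. I'll fit the arm's kinematics from the recorded poses to choose a feasible lean.

```bash
cat > kin.py <<'E'
from h import *
from scipy.optimize import least_squares
o=bot.get_obs()
D=[([-1.24930177,.378100146,.079650183,1.27438235,1.4757e-5,1.46048802],[.2404541,-.52163846,.24434906],[-3.06667726,-.672583066,.00031381843]),
([.2186,.599,.2461,1.2155,-.0003,1.7891],[.6373,.2063,.1718],[2.22,2.2206,.003]),
([-.6391,.1724,.1565,1.5546,-.0007,.8527],[.415,-.2298,.382],[2.132,2.307,-.001]),
([-.3334,-.3406,-.7969,.6271,.1077,.0897],[.4214,-.0452,.2426],[.521,2.593,.062]),
([-.5947,-.4234,-.9308,.5179,.4574,-.6247],[.4203,-.0496,.2452],[-.196,2.439,.075]),
([-.3868,-.0566,-1.017,.0085,.3513,-.458],[.5138,-.0307,.1407],[-.222,2.448,.085])]
e=lambda ax,a:R.from_euler(ax,a)
def fk(q,P,s5):
    A=e("z",q[0]);B=e("y",q[1]);C=e("y",q[1]-q[2]);W=e("y",q[1]-q[2]+q[3]);F=e("z",s5*q[4])
    p=A.apply(np.array([P[0],P[1],P[2]])+B.apply([P[3],0,P[4]])+C.apply([P[5],0,P[6]])+W.apply(F.apply([P[7],P[8],P[9]])))
    return p,A*W*F*e("x",q[5])*R.from_matrix([[0,0,1],[0,1,0],[-1,0,0]])
def fit():
    best=None
    for s5 in(1,-1):
        f=lambda P:np.concatenate([fk(q,P,s5)[0]-t for q,t,_ in D]+[1e-4*np.array(P)])
        r=least_squares(f,[0,.06,.2,.1,.3,.3,0,.15,0,0])
        if best is None or r.cost<best[0]: best=(r.cost,r.x,s5,f(r.x)[:-10])
    return best
c,P,s5,res=fit()
R0=[(fk(q,P,s5)[1].inv()*R.from_rotvec(v)) for q,_,v in D]
def ik(p,Rt,q0):
    lo=np.array([-2.72,-.84,-1.02,-1.77,-1.37,-3.14])+.02;hi=np.array([2.72,1.66,1.22,2.12,1.28,3.14])-.02
    def f(q):
        a,b=fk(q,P,s5);return np.r_[(a-p)*10,((b*R0[0]).inv()*Rt).as_rotvec()]
    r=least_squares(f,np.clip(q0,lo+1e-3,hi-1e-3),bounds=(lo,hi));return r.x,r.fun
E
python3 - <<'E'
from kin import *
print(c,P,s5,np.abs(res).max());print([np.degrees(x.as_rotvec()) for x in R0])
E
```

```text
0.00017111133179027727 [ 0.0474  0.0598  0.1424  0.0166  0.4387  0.3351  0.1155  0.3092  0.0017
 -0.0018] 1 0.009241636151218813
[array([0., 0., 0.]), array([-0.005 , -0.0009,  0.0015]), array([0.0012, 0.0037, 0.0109]), array([-0.0132,  0.0045,  0.0192]), array([-0.0143,  0.0277, -0.0142]), array([0.006 , 0.0199, 0.0198])]
```

```bash
sed -i 's/W.apply(F.apply(\[P\[7\],P\[8\],P\[9\]\]))/W.apply(np.array([P[8],0,P[9]])+F.apply([P[7],0,0]))/' kin.py
python3 - <<'E'
from kin import *
print(c,P,s5,np.abs(res).max())
H=np.array([.6368,-.213,.3])
def test(name,pt,yaw,lean):
    X=R.from_euler("z",yaw,degrees=True).apply([1,0,0]);L=np.radians(lean);tz=np.sin(L)*X-[0,0,np.cos(L)]
    G=np.asarray(pt)+.005*tz;Rt=go(G,180+yaw,-lean)[2][1]
    out=[]
    for q0 in(D[5][0],[0,.5,0,1.0,0,0],[-.3,.2,-.5,.6,.3,-.4]):
        q,f=ik(G,Rt,q0);out.append((np.abs(f).max(),q))
    m=min(out,key=lambda a:a[0]);print(name,yaw,lean,"err %.4f"%m[0],m[1])
for lean in(34,37,40,43):
  for yaw in(6,10): test("rod",(.5425,-.025,.095),yaw,lean)
  test("rod z85",(.5425,-.025,.085),10,lean)
  X=R.from_euler("z",4.6,degrees=True).apply([1,0,0])
  test("pre",H+[0,0,-.091-.045]-.05*X,4.6,lean)
  test("seat",H+[0,0,-.102-.045],4.6,lean)
E
```

```text
4.954549716154081e-09 [-0.0001  0.0633  0.2596 -0.0001  0.4979  0.3836  0.073   0.2968  0.1382
  0.0002] 1 3.571843359414725e-05
rod 6 34 err 0.0000 [-0.2764  0.1102 -0.9562 -0.055   0.2095 -0.3207]
rod 10 34 err 0.0000 [-0.3037  0.1167 -0.9425 -0.028   0.2603 -0.4059]
rod z85 10 34 err 0.0000 [-0.3037  0.1383 -0.9561 -0.0631  0.2603 -0.4059]
pre 4.6 34 err 0.0000 [-0.6284  0.1879 -0.5984  0.3112  0.3725 -0.6179]
seat 4.6 34 err 0.0000 [-0.5657  0.2747 -0.5191  0.2829  0.3433 -0.5586]
rod 6 37 err 0.0101 [-0.2886  0.1074 -1.     -0.1339  0.2323 -0.3225]
rod 10 37 err 0.0000 [-0.3192  0.1132 -0.9973 -0.1255  0.2892 -0.406 ]
rod z85 10 37 err 0.0084 [-0.319   0.1373 -1.     -0.143   0.2889 -0.4085]
pre 4.6 37 err 0.0000 [-0.6457  0.175  -0.6511  0.2315  0.411  -0.6167]
seat 4.6 37 err 0.0000 [-0.5804  0.2619 -0.5746  0.1975  0.3782 -0.5555]
rod 6 40 err 0.0552 [-0.3004  0.1095 -1.     -0.136   0.2545 -0.3325]
rod 10 40 err 0.0400 [-0.3345  0.1167 -1.     -0.1326  0.318  -0.4183]
rod z85 10 40 err 0.0502 [-0.3345  0.1411 -1.     -0.1453  0.318  -0.422 ]
pre 4.6 40 err 0.0000 [-0.663   0.1656 -0.703   0.1488  0.45   -0.6135]
seat 4.6 40 err 0.0000 [-0.595   0.2528 -0.6289  0.1092  0.4135 -0.5503]
rod 6 43 err 0.0995 [-0.3135  0.112  -1.     -0.1381  0.2791 -0.3444]
rod 10 43 err 0.0808 [-0.3513  0.1213 -1.     -0.1349  0.3496 -0.4336]
rod z85 10 43 err 0.0906 [-0.3516  0.1459 -1.     -0.1477  0.3503 -0.438 ]
pre 4.6 43 err 0.0000 [-0.6802  0.1603 -0.754   0.0623  0.4894 -0.6079]
seat 4.6 43 err 0.0000 [-0.6096  0.2478 -0.6821  0.0173  0.449  -0.543 ]
```

Run:
```python
from kin import *
X=R.from_euler("z",10,degrees=True).apply([1,0,0]);L=np.radians(36);tz=np.sin(L)*X-[0,0,np.cos(L)]
for b in(.058,.03,.015,0):
    G=np.array([.5425,-.025,.095])+(.005-b)*tz;g=go(G,190,-36);q,f=ik(G,g[2][1],[-.3,.1,-.95,-.03,.26,-.4]);print(b,np.abs(f).max(),q,g[0],g[1])
```

```text
0.058 4.900064728974307e-12 [-0.361  -0.0466 -0.9697  0.0892  0.3046 -0.4475] [0.3276 0.064  0.0939] [0.0585 0.4116 0.0289]
0.03 1.3554497801937515e-11 [-0.3373  0.0299 -0.9774 -0.0012  0.292  -0.4265] [0.4885 0.0415 2.8892] [0.0585 0.4116 0.0289]
0.015 3.82878624638483e-12 [-0.3254  0.0716 -0.9791 -0.0476  0.2856 -0.4161] [0.5746 0.0294 4.3867] [0.0585 0.4116 0.0289]
0 9.920579982503062e-13 [-0.314   0.1137 -0.9791 -0.0924  0.2795 -0.4061] [0.6608 0.0173 5.8841] [0.0585 0.4116 0.0289]
```

move_arm(
  moves=[
    {"claw": -0.9, "dx": 0.33, "dy": 0.06, "dz": 0.09, "rx": 0.06, "ry": 0.41, "rz": 0.03},
    {"claw": -0.9, "dx": 0.33, "dy": 0.06, "dz": 0.09, "rx": 0.06, "ry": 0.41, "rz": 0.03},
    {"claw": -0.9, "dx": 0.33, "dy": 0.06, "dz": 0.09, "rx": 0.06, "ry": 0.41, "rz": 0.03},
  ],
)

```text
t: 13.1
tcp_pos: [0.5116, -0.0319, 0.1411]
eef_rot: [-0.218, 2.499, 0.067]
ft_force: [0.2, -0.8, -0.4]
grip_width: 0.951
grasp_force: 0.0
```

Run:
```python
from h import *
X=R.from_euler("z",10,degrees=True).apply([1,0,0]);L=np.radians(36);tz=np.sin(L)*X-[0,0,np.cos(L)]
print(bot.get_obs()["joint_positions"],go(np.array([.5425,-.025,.095])+.005*tz,190,-36)[:2])
```

```text
[-0.3646 -0.055  -0.9713  0.0899  0.306  -0.4494] (array([0.1895, 0.1609, 6.0852]), array([-0.0249,  0.0421,  0.006 ]))
```

move_arm(
  moves=[
    {"claw": -0.9, "dx": 0.19, "dy": 0.16, "dz": 2, "rx": 0, "ry": 0.02, "rz": 0},
    {"claw": -0.9, "dx": 0.19, "dy": 0.16, "dz": 4, "rx": 0, "ry": 0.02, "rz": 0},
    {"claw": -0.9, "dx": 0.19, "dy": 0.16, "dz": 5.2, "rx": 0, "ry": 0.02, "rz": 0},
    {"claw": -0.9, "dx": 0.19, "dy": 0.16, "dz": 6, "rx": 0, "ry": 0.02, "rz": 0},
    {"claw": -0.9, "dx": 0.19, "dy": 0.16, "dz": 6, "rx": 0, "ry": 0.02, "rz": 0},
    {"claw": -0.9, "dx": 0.19, "dy": 0.16, "dz": 6, "rx": 0, "ry": 0.02, "rz": 0},
  ],
)

```text
t: 13.7
tcp_pos: [0.5437, -0.0248, 0.0904]
eef_rot: [-0.218, 2.504, 0.067]
ft_force: [0.3, -0.8, -0.1]
grip_width: 0.951
grasp_force: 0.0
```

Run:
```python
from h import *
X=R.from_euler("z",10,degrees=True).apply([1,0,0]);L=np.radians(36);tz=np.sin(L)*X-[0,0,np.cos(L)]
o=bot.get_obs();print(o["tcp_pos"],o["joint_positions"],o["ft_force"],go(np.array([.5425,-.025,.095])+.005*tz,190,-36)[:2])
```

```text
[ 0.5437 -0.0248  0.0904] [-0.3142  0.1111 -0.9853 -0.0979  0.277  -0.4055] [ 0.3369 -0.7644 -0.107 ] (array([-0.1721,  0.0045,  0.0601]), array([-0.0227,  0.0048, -0.0018]))
```

move_arm(
  moves=[
    {"claw": -0.2, "dx": 0, "dy": 0, "dz": 0, "rx": 0, "ry": 0, "rz": 0},
    {"claw": 0.2, "dx": 0, "dy": 0, "dz": 0, "rx": 0, "ry": 0, "rz": 0},
    {"claw": 0.4, "dx": 0, "dy": 0, "dz": 0, "rx": 0, "ry": 0, "rz": 0},
    {"claw": 0.5, "dx": 0, "dy": 0, "dz": 0, "rx": 0, "ry": 0, "rz": 0},
    {"claw": 0.6, "dx": 0, "dy": 0, "dz": 0, "rx": 0, "ry": 0, "rz": 0},
    {"claw": 0.8, "dx": 0, "dy": 0, "dz": 0, "rx": 0, "ry": 0, "rz": 0},
    {"claw": 1, "dx": 0, "dy": 0, "dz": 0, "rx": 0, "ry": 0, "rz": 0},
    {"claw": 1, "dx": 0, "dy": 0, "dz": 0, "rx": 0, "ry": 0, "rz": 0},
  ],
)

```text
t: 14.5
tcp_pos: [0.5441, -0.0248, 0.0905]
eef_rot: [-0.218, 2.504, 0.067]
ft_force: [-3.5, -0.9, 5.3]
grip_width: 0.195
grasp_force: 58.8
```

Run:
```python
from h import *
o=bot.get_obs();print(o["tcp_pos"],o["ft_force"],o["wrist_torque"],o["grip_width"]*85)
print(go(o["tcp_pos"]+[0,0,.06],190,-36)[:2])
```

```text
[ 0.5441 -0.0248  0.0905] [-3.4807 -0.9301  5.2536] [ 0.0255  0.5795 -0.0151] 16.564068045573006
(array([-3.5318, -0.0163, -4.8504]), array([-0.0233,  0.0076,  0.001 ]))
```

Gripped at 16.6 mm (beam 18 mm). Lift.

move_arm(
  moves=[
    {"claw": 1, "dx": -0.4, "dy": 0, "dz": -0.55, "rx": 0, "ry": 0, "rz": 0},
    {"claw": 1, "dx": -1.2, "dy": 0, "dz": -1.65, "rx": 0, "ry": 0, "rz": 0},
    {"claw": 1, "dx": -2.2, "dy": 0, "dz": -3, "rx": 0, "ry": 0, "rz": 0},
    {"claw": 1, "dx": -3.2, "dy": 0, "dz": -4.4, "rx": 0, "ry": 0, "rz": 0},
    {"claw": 1, "dx": -4, "dy": 0, "dz": -5.5, "rx": 0, "ry": 0, "rz": 0},
    {"claw": 1, "dx": -4.1, "dy": 0, "dz": -5.66, "rx": 0, "ry": 0, "rz": 0},
    {"claw": 1, "dx": -4.1, "dy": 0, "dz": -5.66, "rx": 0, "ry": 0, "rz": 0},
  ],
)

```text
t: 15.2
tcp_pos: [0.543, -0.0244, 0.1594]
eef_rot: [-0.218, 2.506, 0.068]
ft_force: [0.5, -0.4, -4.2]
grip_width: 0.197
grasp_force: 59.0
```

Run:
```python
from kin import *
o=bot.get_obs();print(o["tcp_pos"],o["ft_force"],o["wrist_torque"],o["grip_width"]*85,o["joint_positions"])
H=np.array([.6368,-.213,.3]);X=R.from_euler("z",4.6,degrees=True).apply([1,0,0])
for b in(.09,.06):
  p=H-b*X+.0016*X-[0,0,.1405];g=go(p,184.6,-36);print(p,g[:2],ik(p,g[2][1],o["joint_positions"]))
```

```text
[ 0.543  -0.0244  0.1594] [ 0.5235 -0.4356 -4.2417] [-0.1596  0.9269  0.0036] 16.741031266334147 [-0.3135 -0.0234 -0.8782  0.1453  0.2762 -0.4055]
[ 0.5487 -0.2201  0.1595] (array([  2.2842, -19.3751,  -1.6215]), array([ 0.3763, -0.0065,  0.5453])) (array([-0.702 ,  0.1202, -0.7025,  0.2722,  0.4272, -0.6772]), array([-0.,  0., -0., -0., -0., -0.]))
[ 0.5786 -0.2177  0.1595] (array([ -0.1339, -19.6522,   0.1324]), array([ 0.3763, -0.0065,  0.5453])) (array([-0.6561,  0.1631, -0.6538,  0.26  ,  0.4058, -0.6327]), array([-0., -0.,  0., -0.,  0.,  0.]))
```

move_arm(
  moves=[
    {"claw": 1, "dx": 0.15, "dy": -1.3, "dz": -0.1, "rx": 0.02, "ry": 0, "rz": 0.04},
    {"claw": 1, "dx": 0.5, "dy": -4.2, "dz": -0.35, "rx": 0.08, "ry": 0, "rz": 0.12},
    {"claw": 1, "dx": 0.9, "dy": -7.8, "dz": -0.65, "rx": 0.15, "ry": 0, "rz": 0.22},
    {"claw": 1, "dx": 1.35, "dy": -11.4, "dz": -0.95, "rx": 0.22, "ry": 0, "rz": 0.32},
    {"claw": 1, "dx": 1.8, "dy": -15, "dz": -1.25, "rx": 0.29, "ry": 0, "rz": 0.42},
    {"claw": 1, "dx": 2.1, "dy": -18, "dz": -1.5, "rx": 0.35, "ry": 0, "rz": 0.5},
    {"claw": 1, "dx": 2.28, "dy": -19.3, "dz": -1.62, "rx": 0.376, "ry": 0, "rz": 0.545},
    {"claw": 1, "dx": 2.28, "dy": -19.38, "dz": -1.62, "rx": 0.376, "ry": 0, "rz": 0.545},
  ],
)

```text
t: 16.0
tcp_pos: [0.549, -0.2215, 0.1589]
eef_rot: [-0.098, 2.513, 0.033]
ft_force: [0.3, 0.5, -3.1]
grip_width: 0.197
grasp_force: 59.3
```

Run:
```python
from h import *
o=bot.get_obs();print(o["tcp_pos"],o["ft_force"])
H=np.array([.6368,-.213,.3]);X=R.from_euler("z",4.6,degrees=True).apply([1,0,0])
b=.045
p=H-b*X+.0016*X-[0,0,.1405];g=go(p,184.6,-36);print(p,g[:2])
```

```text
[ 0.549  -0.2215  0.1589] [ 0.2776  0.4564 -3.0723]
[ 0.5935 -0.2165  0.1595] (array([-3.6634,  0.1527,  2.5806]), array([-0.0037, -0.0077, -0.0161]))
```

move_arm(
  moves=[
    {"claw": 1, "dx": -0.6, "dy": 0.03, "dz": 0.45, "rx": 0, "ry": 0, "rz": 0},
    {"claw": 1, "dx": -1.8, "dy": 0.08, "dz": 1.3, "rx": 0, "ry": 0, "rz": 0},
    {"claw": 1, "dx": -3, "dy": 0.12, "dz": 2.1, "rx": 0, "ry": 0, "rz": -0.01},
    {"claw": 1, "dx": -3.65, "dy": 0.15, "dz": 2.58, "rx": 0, "ry": 0, "rz": -0.01},
    {"claw": 1, "dx": -3.65, "dy": 0.15, "dz": 2.58, "rx": 0, "ry": 0, "rz": -0.01},
    {"claw": 1, "dx": -3.65, "dy": 0.15, "dz": 2.58, "rx": 0, "ry": 0, "rz": -0.01},
    {"claw": 1, "dx": -3.65, "dy": 0.15, "dz": 2.58, "rx": 0, "ry": 0, "rz": -0.01},
  ],
)

```text
t: 16.7
tcp_pos: [0.5934, -0.2149, 0.1604]
eef_rot: [-0.103, 2.512, 0.033]
ft_force: [-0.3, -0.2, -3.9]
grip_width: 0.2
grasp_force: 59.2
```

```bash
cat > mod.py <<'E'
from h import *
H=np.array([.6368,-.213,.3]);Rz=R.from_euler("z",4.6,degrees=True);X=Rz.apply([1,0,0])
E
python3 - <<'E'
from mod import *
import pickle
o=bot.get_obs();print(o["tcp_pos"],o["eef_rot"],o["ft_force"],o["joint_positions"])
d={n:bot.snapshot(n) for n in("side","top")};d["o"]=o;pickle.dump(d,open("pre.pkl","wb"))
S,T=d["side"],d["top"]
for n in d: 
  if n!="o": cv2.imwrite(f"pics/{n}3.png",d[n]["image"])
E0=o["tcp_pos"]-.0016*X+[0,0,.0495]
for n,p in(("eye",E0),("face",E0-.008*X),("facetop",E0-.008*X+[0,0,.015]),("lip",H+Rz.apply([-.0145,0,-.0845])),("barb",H+Rz.apply([-.017,0,-.0975]))): print(n,p,proj(S,p),proj(T,p))
a=crop(S["image"],348,128,60,75,8)
u=proj(T,E0).astype(int);print("top origin",u-[20,30])
b=crop(T["image"],u[0]-20,u[1]-30,40,75,8)
cv2.imwrite("pics/n.png",np.hstack([a,b]))
E
```

```text
[ 0.5934 -0.2149  0.1604] [-0.1027  2.5119  0.0327] [-0.341  -0.1804 -3.871 ] [-0.6322  0.1821 -0.6283  0.2583  0.3944 -0.6115]
eye [ 0.5918 -0.215   0.2099] [388.3871 179.301 ] [465.9903 267.0622]
face [ 0.5839 -0.2156  0.2099] [391.6011 180.4454] [466.4752 271.7116]
facetop [ 0.5839 -0.2156  0.2249] [392.2459 175.0637] [468.7492 270.8213]
lip [ 0.6223 -0.2142  0.2155] [376.828  172.6252] [465.8829 248.915 ]
barb [ 0.6199 -0.2144  0.2025] [377.3828 177.5699] [464.1304 251.398 ]
top origin [445 237]
```

View pics/n.png

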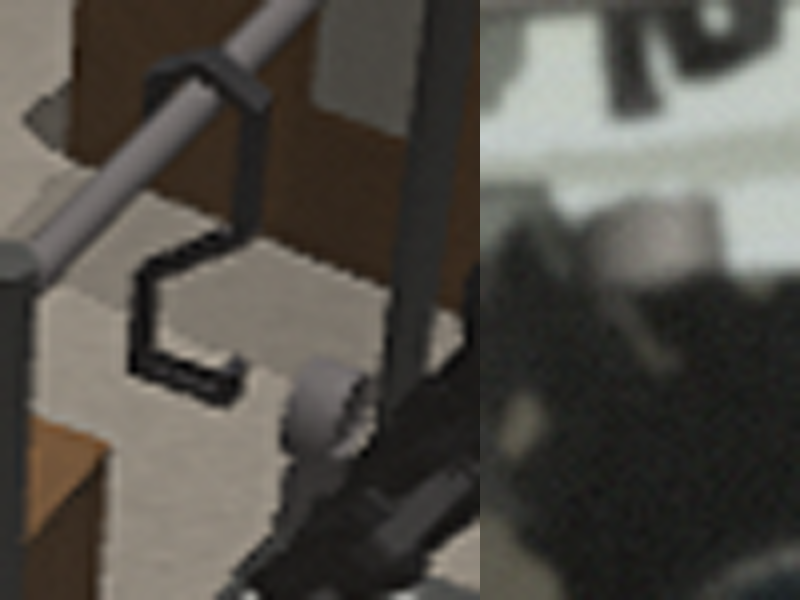

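Side tile: lip top (238,355), bar bottom (230,407), eye cylinder spans x 281–372 with its top at y 357. Top tile: lip centre column 634, eye columns 585–720. Compare with the modelled silhouettes.

Run:
```python
from mod import *
import pickle
d=pickle.load(open("pre.pkl","rb"));S,T,o=d["side"],d["top"],d["o"]
def bounds(s,org,pts):
    q=np.array([(proj(s,p)-org+.5)*8-.5 for p in pts]);return q.min(0),q.max(0)
E0=o["tcp_pos"]-.0016*X+[0,0,.0495]
a=np.linspace(0,2*np.pi,60)
eye=lambda E:[E+Rz.apply([x,.015*np.cos(t),.015*np.sin(t)]) for x in(-.008,.008) for t in a]
bore=lambda E:[E+Rz.apply([-.008,.0105*np.cos(t),.0105*np.sin(t)]) for t in a]
lip=[H+Rz.apply([x,y,z]) for x in(-.017,-.012) for y in(-.005,.005) for z in(-.0975,-.0845)]
print("eye S",bounds(S,[348,128],eye(E0)),"bore S",bounds(S,[348,128],bore(E0)))
print("eye T",bounds(T,[445,237],eye(E0)));print("lip S",bounds(S,[348,128],lip),"lip T",bounds(T,[445,237],lip))
for v in(.01*X,Rz.apply([0,.01,0]),[0,0,.01]): print("per 10mm",(proj(S,E0+v)-proj(S,E0))*8,(proj(T,E0+v)-proj(T,E0))*8)
dl=Rz.inv().apply(E0-H);print("eye in hook frame",dl*1000)
```

```text
eye S (array([276.3714, 353.7578]), array([376.5009, 473.9537])) bore S (array([335.1889, 387.2169]), array([369.2697, 458.7218]))
eye T (array([ 97.0114, 197.1469]), array([246.2801, 289.812 ]))
lip S (array([214.8262, 348.6524]), array([250.1284, 409.2292])) lip T (array([131.5325,  85.6046]), array([194.6507, 120.3194]))
per 10mm [-31.9304 -11.3713] [ -4.8706 -46.3852]
per 10mm [-16.0575  18.757 ] [-45.7086   3.4286]
per 10mm [  3.2502 -28.5854] [12.0089 -5.1092]
eye in hook frame [-44.9733   1.6254 -90.1429]
```

Model and image agree within about 1 mm; the eye is about 1 mm too far to +y, with its height right. Insert along the hook's x.

move_arm(
  moves=[
    {"claw": 1, "dx": 0, "dy": -0.1, "dz": 0, "rx": 0, "ry": 0, "rz": 0},
    {"claw": 1, "dx": -0.4, "dy": -0.1, "dz": 0.29, "rx": 0, "ry": 0, "rz": 0},
    {"claw": 1, "dx": -0.8, "dy": -0.1, "dz": 0.59, "rx": 0, "ry": 0, "rz": 0},
    {"claw": 1, "dx": -1.2, "dy": -0.1, "dz": 0.88, "rx": 0, "ry": 0, "rz": 0},
    {"claw": 1, "dx": -1.6, "dy": -0.1, "dz": 1.18, "rx": 0, "ry": 0, "rz": 0},
    {"claw": 1, "dx": -1.6, "dy": -0.1, "dz": 1.18, "rx": 0, "ry": 0, "rz": 0},
    {"claw": 1, "dx": -1.6, "dy": -0.1, "dz": 1.18, "rx": 0, "ry": 0, "rz": 0},
  ],
)

```text
t: 17.5
tcp_pos: [0.6139, -0.2144, 0.1605]
eef_rot: [-0.103, 2.511, 0.032]
ft_force: [0.3, 0.8, -4.3]
grip_width: 0.199
grasp_force: 59.3
```

```bash
cat >> mod.py <<'E'
def st(t=None):
    o=bot.get_obs();E=o["tcp_pos"]-.0016*X+[0,0,.0495];print("t",o["t"],"F",o["ft_force"],"M",o["wrist_torque"],"eye/hook mm",Rz.inv().apply(E-H)*1000)
    if t is not None: print("to",t,go(H+Rz.apply(np.array(t)/1000)+.0016*X-[0,0,.0495],184.6,-36)[:2])
E
python3 -c "
from mod import *
st((-5,.6,-90.7))"
```

```text
t 17.5 F [ 0.3275  0.7606 -4.3262] M [-0.1058  0.8761  0.0128] eye/hook mm [-24.5127   0.4044 -90.0252]
to (-5, 0.6, -90.7) (array([-1.5387,  0.0166,  1.2018]), array([0.0013, 0.0015, 0.0126]))
```

move_arm(
  moves=[
    {"claw": 1, "dx": -0.3, "dy": 0, "dz": 0.25, "rx": 0, "ry": 0, "rz": 0},
    {"claw": 1, "dx": -0.6, "dy": 0, "dz": 0.48, "rx": 0, "ry": 0, "rz": 0},
    {"claw": 1, "dx": -0.9, "dy": 0, "dz": 0.7, "rx": 0, "ry": 0, "rz": 0},
    {"claw": 1, "dx": -1.2, "dy": 0, "dz": 0.92, "rx": 0, "ry": 0, "rz": 0},
    {"claw": 1, "dx": -1.2, "dy": 0, "dz": 0.92, "rx": 0, "ry": 0, "rz": 0},
  ],
)

```text
t: 18.0
tcp_pos: [0.6295, -0.2134, 0.1605]
eef_rot: [-0.104, 2.51, 0.032]
ft_force: [-0.4, -0.8, -3.9]
grip_width: 0.2
grasp_force: 59.3
```

```bash
python3 -c "
from mod import *
st((-1,.6,-90.7))"
```

```text
t 18.0 F [-0.3785 -0.8124 -3.9294] M [-0.0464  0.8744  0.0161] eye/hook mm [ -8.8696   0.1796 -90.0305]
to (-1, 0.6, -90.7) (array([-0.5969,  0.0408,  0.5173]), array([-0.0009,  0.0075,  0.0158]))
```

move_arm(
  moves=[
    {"claw": 1, "dx": -0.25, "dy": 0, "dz": 0.18, "rx": 0, "ry": 0, "rz": 0},
    {"claw": 1, "dx": -0.5, "dy": 0, "dz": 0.38, "rx": 0, "ry": 0, "rz": 0},
    {"claw": 1, "dx": -0.68, "dy": 0, "dz": 0.52, "rx": 0, "ry": 0, "rz": 0},
    {"claw": 1, "dx": -0.68, "dy": 0, "dz": 0.52, "rx": 0, "ry": 0, "rz": 0},
  ],
)

```text
t: 18.4
tcp_pos: [0.6378, -0.2127, 0.1601]
eef_rot: [-0.103, 2.511, 0.032]
ft_force: [0.3, -0.7, -3.9]
grip_width: 0.202
grasp_force: 59.3
```

```bash
python3 -c "
from mod import *
st((-.5,.4,-101))
s=bot.snapshot('side');a=cv2.imread('pics/side3.png')
g=lambda i:i[130:168,352:392].astype(np.float32)
print('hook upper part shift px',cv2.phaseCorrelate(cv2.cvtColor(g(a),6),cv2.cvtColor(g(s['image']),6)))
u=lambda i:i[155:164,360:385].astype(np.float32)
print('slant part',cv2.phaseCorrelate(cv2.cvtColor(u(a),6),cv2.cvtColor(u(s['image']),6)))
cv2.imwrite('pics/n2.png',s['image'])
"
```

```text
t 18.4 F [ 0.2796 -0.7013 -3.852 ] M [-0.1171  0.8939  0.0157] eye/hook mm [ -0.6098   0.2596 -90.3833]
to (-0.5, 0.4, -101) (array([0.6158, 0.0153, 0.8649]), array([-0.0006,  0.0053,  0.0139]))
hook upper part shift px ((-0.23695254116993425, 0.10365898235097148), 0.8750851685553789)
slant part ((0.5707574960358333, 0.5055771333219101), 1.0047000800238715)
```

move_arm(
  moves=[
    {"claw": 1, "dx": 0.12, "dy": 0, "dz": 0.17, "rx": 0, "ry": 0, "rz": 0},
    {"claw": 1, "dx": 0.3, "dy": 0, "dz": 0.41, "rx": 0, "ry": 0, "rz": 0},
    {"claw": 1, "dx": 0.47, "dy": 0, "dz": 0.65, "rx": 0, "ry": 0, "rz": 0},
    {"claw": 1, "dx": 0.56, "dy": 0, "dz": 0.77, "rx": 0, "ry": 0, "rz": 0},
    {"claw": 1, "dx": 0.56, "dy": 0, "dz": 0.77, "rx": 0, "ry": 0, "rz": 0},
  ],
)

```text
t: 18.95
tcp_pos: [0.637, -0.2125, 0.1498]
eef_rot: [-0.103, 2.512, 0.033]
ft_force: [-0.1, 0.4, -3.9]
grip_width: 0.202
grasp_force: 59.3
```

move_arm(
  moves=[
    {"claw": 1, "dx": 0.06, "dy": 0, "dz": 0.08, "rx": 0, "ry": 0, "rz": 0},
    {"claw": 1, "dx": 0.06, "dy": 0, "dz": 0.08, "rx": 0, "ry": 0, "rz": 0},
  ],
)

```text
t: 19.15
tcp_pos: [0.6374, -0.2127, 0.1495]
eef_rot: [-0.103, 2.511, 0.032]
ft_force: [0.2, 0.1, -4.1]
grip_width: 0.198
grasp_force: 59.3
```

```bash
python3 -c "
from mod import *
st()"
```

```text
t 19.15 F [ 0.2404  0.0977 -4.1156] M [-0.0336  0.9569 -0.0202] eye/hook mm [  -0.9854    0.2513 -101.0243]
```

move_arm(
  moves=[
    {"claw": 1, "dx": 0.03, "dy": 0, "dz": 0.04, "rx": 0, "ry": 0, "rz": 0},
    {"claw": 1, "dx": 0.03, "dy": 0, "dz": 0.04, "rx": 0, "ry": 0, "rz": 0},
  ],
)

```text
t: 19.35
tcp_pos: [0.6374, -0.2127, 0.149]
eef_rot: [-0.103, 2.511, 0.032]
ft_force: [0.4, -1.1, -4.1]
grip_width: 0.2
grasp_force: 59.3
```

move_arm(
  moves=[
    {"claw": 1, "dx": 0.03, "dy": 0, "dz": 0.04, "rx": 0, "ry": 0, "rz": 0},
    {"claw": 1, "dx": 0.03, "dy": 0, "dz": 0.04, "rx": 0, "ry": 0, "rz": 0},
  ],
)

```text
t: 19.55
tcp_pos: [0.6373, -0.2127, 0.1485]
eef_rot: [-0.103, 2.511, 0.032]
ft_force: [-0.0, 0.0, -4.1]
grip_width: 0.197
grasp_force: 59.3
```

move_arm(
  moves=[
    {"claw": 1, "dx": 0.02, "dy": 0, "dz": 0.03, "rx": 0, "ry": 0, "rz": 0},
    {"claw": 1, "dx": 0.02, "dy": 0, "dz": 0.03, "rx": 0, "ry": 0, "rz": 0},
  ],
)

```text
t: 19.75
tcp_pos: [0.6374, -0.2127, 0.1481]
eef_rot: [-0.103, 2.511, 0.032]
ft_force: [-0.4, -0.2, -4.1]
grip_width: 0.201
grasp_force: 59.3
```

move_arm(
  moves=[
    {"claw": 1, "dx": 0.02, "dy": 0, "dz": 0.03, "rx": 0, "ry": 0, "rz": 0},
    {"claw": 1, "dx": 0.02, "dy": 0, "dz": 0.03, "rx": 0, "ry": 0, "rz": 0},
  ],
)

```text
t: 19.95
tcp_pos: [0.6376, -0.2127, 0.148]
eef_rot: [-0.103, 2.511, 0.032]
ft_force: [0.6, 0.4, -2.7]
grip_width: 0.199
grasp_force: 59.4
```

move_arm(
  moves=[
    {"claw": 1, "dx": 0.02, "dy": 0, "dz": 0.03, "rx": 0, "ry": 0, "rz": 0},
    {"claw": 1, "dx": 0.02, "dy": 0, "dz": 0.03, "rx": 0, "ry": 0, "rz": 0},
  ],
)

```text
t: 20.15
tcp_pos: [0.6378, -0.2128, 0.1479]
eef_rot: [-0.103, 2.51, 0.032]
ft_force: [0.8, 0.2, -2.9]
grip_width: 0.198
grasp_force: 59.5
```

move_arm(
  moves=[
    {"claw": 1, "dx": 0.03, "dy": 0, "dz": 0.04, "rx": 0, "ry": 0, "rz": 0},
    {"claw": 1, "dx": 0.03, "dy": 0, "dz": 0.04, "rx": 0, "ry": 0, "rz": 0},
  ],
)

```text
t: 20.35
tcp_pos: [0.638, -0.213, 0.1477]
eef_rot: [-0.103, 2.509, 0.031]
ft_force: [0.2, -0.3, -0.5]
grip_width: 0.197
grasp_force: 59.7
```

move_arm(
  moves=[
    {"claw": 1, "dx": 0.03, "dy": 0, "dz": 0.04, "rx": 0, "ry": 0, "rz": 0},
    {"claw": 1, "dx": 0.03, "dy": 0, "dz": 0.04, "rx": 0, "ry": 0, "rz": 0},
  ],
)

```text
t: 20.55
tcp_pos: [0.6383, -0.2131, 0.1476]
eef_rot: [-0.104, 2.509, 0.031]
ft_force: [-0.2, 0.5, 2.0]
grip_width: 0.203
grasp_force: 59.9
```

move_arm(
  moves=[
    {"claw": 1, "dx": 0.03, "dy": 0, "dz": 0.04, "rx": 0, "ry": 0, "rz": 0},
    {"claw": 1, "dx": 0.06, "dy": 0, "dz": 0.08, "rx": 0, "ry": 0, "rz": 0},
    {"claw": 1, "dx": 0.06, "dy": 0, "dz": 0.08, "rx": 0, "ry": 0, "rz": 0},
  ],
)

```text
t: 20.85
tcp_pos: [0.6389, -0.2133, 0.1474]
eef_rot: [-0.104, 2.507, 0.03]
ft_force: [-0.4, 0.6, 5.3]
grip_width: 0.197
grasp_force: 60.4
```

move_arm(
  moves=[
    {"claw": 1, "dx": 0.02, "dy": 0, "dz": 0.03, "rx": 0, "ry": 0, "rz": 0},
    {"claw": 1, "dx": 0.04, "dy": 0, "dz": 0.055, "rx": 0, "ry": 0, "rz": 0},
    {"claw": 1, "dx": 0.04, "dy": 0, "dz": 0.055, "rx": 0, "ry": 0, "rz": 0},
  ],
)

```text
t: 21.15
tcp_pos: [0.6394, -0.2135, 0.1474]
eef_rot: [-0.105, 2.506, 0.03]
ft_force: [-1.1, -0.3, 7.7]
grip_width: 0.197
grasp_force: 60.4
```

move_arm(
  moves=[
    {"claw": 1, "dx": 0.03, "dy": 0, "dz": 0.04, "rx": 0, "ry": 0, "rz": 0},
    {"claw": 1, "dx": 0.055, "dy": 0, "dz": 0.075, "rx": 0, "ry": 0, "rz": 0},
    {"claw": 1, "dx": 0.055, "dy": 0, "dz": 0.075, "rx": 0, "ry": 0, "rz": 0},
    {"claw": 1, "dx": 0.055, "dy": 0, "dz": 0.075, "rx": 0, "ry": 0, "rz": 0},
  ],
)

```text
t: 21.55
tcp_pos: [0.6401, -0.2138, 0.1474]
eef_rot: [-0.105, 2.504, 0.029]
ft_force: [-0.5, 0.2, 9.7]
grip_width: 0.198
grasp_force: 60.7
```

move_arm(
  moves=[
    {"claw": 1, "dx": 0, "dy": 0, "dz": 0, "rx": 0, "ry": 0, "rz": 0},
    {"claw": 1, "dx": 0, "dy": 0, "dz": 0, "rx": 0, "ry": 0, "rz": 0},
    {"claw": 1, "dx": 0, "dy": 0, "dz": 0, "rx": 0, "ry": 0, "rz": 0},
    {"claw": 1, "dx": 0, "dy": 0, "dz": 0, "rx": 0, "ry": 0, "rz": 0},
    {"claw": 1, "dx": 0, "dy": 0, "dz": 0, "rx": 0, "ry": 0, "rz": 0},
    {"claw": 1, "dx": 0, "dy": 0, "dz": 0, "rx": 0, "ry": 0, "rz": 0},
    {"claw": 1, "dx": 0, "dy": 0, "dz": 0, "rx": 0, "ry": 0, "rz": 0},
  ],
)

```text
t: 22.25
tcp_pos: [0.64, -0.2138, 0.1473]
eef_rot: [-0.105, 2.504, 0.029]
ft_force: [-1.4, 1.1, 7.9]
grip_width: 0.203
grasp_force: 60.7
```

```bash
python3 -c "
from mod import *
st()"
```

```text
t 22.25 F [-1.417   1.1233  7.8846] M [ 0.1184 -0.4273  0.0804] eye/hook mm [   1.5273   -1.0366 -103.1548]
```

move_arm(
  moves=[
    {"claw": 1, "dx": 0.03, "dy": 0, "dz": 0.04, "rx": 0, "ry": 0, "rz": 0},
    {"claw": 1, "dx": 0.06, "dy": 0, "dz": 0.08, "rx": 0, "ry": 0, "rz": 0},
    {"claw": 1, "dx": 0.08, "dy": 0, "dz": 0.1, "rx": 0, "ry": 0, "rz": 0},
    {"claw": 1, "dx": 0.08, "dy": 0, "dz": 0.1, "rx": 0, "ry": 0, "rz": 0},
    {"claw": 1, "dx": 0.08, "dy": 0, "dz": 0.1, "rx": 0, "ry": 0, "rz": 0},
  ],
)

```text
t: 22.75
tcp_pos: [0.6409, -0.2141, 0.1473]
eef_rot: [-0.106, 2.502, 0.028]
ft_force: [-1.5, 1.6, 10.4]
grip_width: 0.198
grasp_force: 61.0
```

move_arm(
  moves=[
    {"claw": 1, "dx": 0, "dy": 0, "dz": 0, "rx": 0, "ry": 0, "rz": 0},
    {"claw": 1, "dx": 0, "dy": 0, "dz": 0, "rx": 0, "ry": 0, "rz": 0},
  ],
)

```text
t: 22.95
tcp_pos: [0.6409, -0.2141, 0.1473]
eef_rot: [-0.106, 2.502, 0.028]
ft_force: [-0.7, 0.3, 11.6]
grip_width: 0.198
grasp_force: 61.0
```

move_arm(
  moves=[
    {"claw": 1, "dx": 0, "dy": 0, "dz": 0, "rx": 0, "ry": 0, "rz": 0},
    {"claw": 1, "dx": 0, "dy": 0, "dz": 0, "rx": 0, "ry": 0, "rz": 0},
  ],
)

```text
t: 23.15
tcp_pos: [0.6409, -0.2142, 0.1473]
eef_rot: [-0.106, 2.502, 0.028]
ft_force: [-0.7, 1.1, 11.6]
grip_width: 0.201
grasp_force: 61.0
```

move_arm(
  moves=[
    {"claw": 1, "dx": 0, "dy": 0, "dz": 0, "rx": 0, "ry": 0, "rz": 0},
    {"claw": 1, "dx": 0, "dy": 0, "dz": 0, "rx": 0, "ry": 0, "rz": 0},
  ],
)

```text
t: 23.35
tcp_pos: [0.6409, -0.2142, 0.1473]
eef_rot: [-0.106, 2.502, 0.028]
ft_force: [-0.8, -0.1, 11.6]
grip_width: 0.197
grasp_force: 61.0
```

Held at about 11.6 N + 4.1 N rod weight ≈ 15.7 N on the hook for over 0.5 s. Relax the pull before releasing.

move_arm(
  moves=[
    {"claw": 1, "dx": -0.06, "dy": 0, "dz": -0.08, "rx": 0, "ry": 0, "rz": 0},
    {"claw": 1, "dx": -0.12, "dy": 0, "dz": -0.16, "rx": 0, "ry": 0, "rz": 0},
    {"claw": 1, "dx": -0.18, "dy": 0, "dz": -0.24, "rx": 0, "ry": 0, "rz": 0},
    {"claw": 1, "dx": -0.22, "dy": 0, "dz": -0.3, "rx": 0, "ry": 0, "rz": 0},
    {"claw": 1, "dx": -0.22, "dy": 0, "dz": -0.3, "rx": 0, "ry": 0, "rz": 0},
    {"claw": 1, "dx": -0.22, "dy": 0, "dz": -0.3, "rx": 0, "ry": 0, "rz": 0},
  ],
)

```text
t: 23.95
tcp_pos: [0.6382, -0.2131, 0.1474]
eef_rot: [-0.104, 2.509, 0.031]
ft_force: [-0.4, 0.3, 5.3]
grip_width: 0.201
grasp_force: 60.2
```

```bash
python3 -c "
from mod import *
st()"
```

```text
t 23.95 F [-0.4285  0.2962  5.3283] M [ 0.0615 -0.1018 -0.0235] eye/hook mm [  -0.1916   -0.1817 -103.127 ]
```

move_arm(
  moves=[
    {"claw": 1, "dx": -0.05, "dy": 0, "dz": -0.07, "rx": 0, "ry": 0, "rz": 0},
    {"claw": 1, "dx": -0.05, "dy": 0, "dz": -0.07, "rx": 0, "ry": 0, "rz": 0},
  ],
)

```text
t: 24.15
tcp_pos: [0.6376, -0.2127, 0.1474]
eef_rot: [-0.103, 2.51, 0.032]
ft_force: [-0.7, 0.6, 3.8]
grip_width: 0.199
grasp_force: 60.1
```

move_arm(
  moves=[
    {"claw": 1, "dx": -0.04, "dy": 0, "dz": -0.05, "rx": 0, "ry": 0, "rz": 0},
    {"claw": 1, "dx": -0.04, "dy": 0, "dz": -0.05, "rx": 0, "ry": 0, "rz": 0},
  ],
)

```text
t: 24.35
tcp_pos: [0.6371, -0.2126, 0.1475]
eef_rot: [-0.103, 2.512, 0.032]
ft_force: [-0.3, 0.3, 3.6]
grip_width: 0.198
grasp_force: 60.0
```

```bash
python3 -c "
from mod import *
st()
s=bot.snapshot('side');t=bot.snapshot('top');cv2.imwrite('pics/s4.png',s['image'])"
```

```text
t 24.35 F [-0.2788  0.278   3.5677] M [0.011  0.1155 0.0077] eye/hook mm [  -1.2449    0.4003 -103.0353]
```

move_arm(
  moves=[
    {"claw": 1, "dx": -0.05, "dy": 0, "dz": -0.07, "rx": 0, "ry": 0, "rz": 0},
    {"claw": 1, "dx": -0.05, "dy": 0, "dz": -0.07, "rx": 0, "ry": 0, "rz": 0},
    {"claw": 1, "dx": -0.05, "dy": 0, "dz": -0.07, "rx": 0, "ry": 0, "rz": 0},
  ],
)

```text
t: 24.75
tcp_pos: [0.6366, -0.2124, 0.1476]
eef_rot: [-0.102, 2.513, 0.033]
ft_force: [0.2, 0.1, 0.2]
grip_width: 0.196
grasp_force: 59.7
```

move_arm(
  moves=[
    {"claw": 1, "dx": -0.03, "dy": 0, "dz": -0.04, "rx": 0, "ry": 0, "rz": 0},
    {"claw": 1, "dx": -0.03, "dy": 0, "dz": -0.04, "rx": 0, "ry": 0, "rz": 0},
  ],
)

```text
t: 24.95
tcp_pos: [0.6364, -0.2122, 0.1478]
eef_rot: [-0.102, 2.514, 0.033]
ft_force: [0.5, 1.0, -3.1]
grip_width: 0.199
grasp_force: 59.4
```

move_arm(
  moves=[
    {"claw": 1, "dx": 0.02, "dy": 0, "dz": 0.02, "rx": 0, "ry": 0, "rz": 0},
    {"claw": 1, "dx": 0.02, "dy": 0, "dz": 0.02, "rx": 0, "ry": 0, "rz": 0},
    {"claw": 0.55, "dx": 0.02, "dy": 0, "dz": 0.02, "rx": 0, "ry": 0, "rz": 0},
    {"claw": 0.45, "dx": 0.02, "dy": 0, "dz": 0.02, "rx": 0, "ry": 0, "rz": 0},
    {"claw": 0.4, "dx": 0.02, "dy": 0, "dz": 0.02, "rx": 0, "ry": 0, "rz": 0},
    {"claw": 0.35, "dx": 0.02, "dy": 0, "dz": 0.02, "rx": 0, "ry": 0, "rz": 0},
    {"claw": 0.2, "dx": 0.02, "dy": 0, "dz": 0.02, "rx": 0, "ry": 0, "rz": 0},
    {"claw": 0.0, "dx": 0.02, "dy": 0, "dz": 0.02, "rx": 0, "ry": 0, "rz": 0},
  ],
)

```text
t: 25.75
tcp_pos: [0.6374, -0.2127, 0.149]
eef_rot: [-0.103, 2.511, 0.032]
ft_force: [0.1, -0.5, -0.7]
grip_width: 0.499
grasp_force: 0.0
```

move_arm(
  moves=[
    {"claw": -0.3, "dx": 0, "dy": 0, "dz": 0, "rx": 0, "ry": 0, "rz": 0},
    {"claw": -0.3, "dx": 0, "dy": 0, "dz": 0, "rx": 0, "ry": 0, "rz": 0},
    {"claw": -0.3, "dx": 0, "dy": 0, "dz": 0, "rx": 0, "ry": 0, "rz": 0},
    {"claw": -0.3, "dx": 0, "dy": 0, "dz": 0, "rx": 0, "ry": 0, "rz": 0},
  ],
)

```text
t: 26.15
tcp_pos: [0.6373, -0.2127, 0.1488]
eef_rot: [-0.103, 2.511, 0.032]
ft_force: [-0.2, 0.3, 0.8]
grip_width: 0.65
grasp_force: 0.0
```

```bash
python3 -c "
from kin import *
o=bot.get_obs();print(o['ft_force'],o['joint_positions'])
Rc=R.from_rotvec(o['eef_rot'])
for b in(.05,.1,.15):
  p=o['tcp_pos']-b*Rc.apply([0,0,1]);print(b,ik(p,Rc,o['joint_positions']))"
```

```text
[-0.1697  0.336   0.8003] [-0.578   0.262  -0.562   0.2247  0.368  -0.5605]
0.05 (array([-0.6149,  0.1701, -0.5572,  0.3342,  0.3862, -0.5951]), array([-0.,  0.,  0.,  0., -0., -0.]))
0.1 (array([-0.6556,  0.0849, -0.5378,  0.4537,  0.4058, -0.6337]), array([-0.,  0.,  0.,  0., -0., -0.]))
0.15 (array([-0.7006,  0.0086, -0.5043,  0.5811,  0.4268, -0.6772]), array([-0.,  0.,  0.,  0., -0., -0.]))
```

Released. Back straight out.

move_arm(
  moves=[
    {"claw": -0.3, "dx": 0, "dy": 0, "dz": -0.6, "rx": 0, "ry": 0, "rz": 0},
    {"claw": -0.3, "dx": 0, "dy": 0, "dz": -1.6, "rx": 0, "ry": 0, "rz": 0},
    {"claw": -0.3, "dx": 0, "dy": 0, "dz": -3, "rx": 0, "ry": 0, "rz": 0},
    {"claw": -0.3, "dx": 0, "dy": 0, "dz": -5, "rx": 0, "ry": 0, "rz": 0},
    {"claw": -0.3, "dx": 0, "dy": 0, "dz": -8, "rx": 0, "ry": 0, "rz": 0},
    {"claw": -0.3, "dx": 0, "dy": 0, "dz": -11, "rx": 0, "ry": 0, "rz": 0},
    {"claw": -0.3, "dx": 0, "dy": 0, "dz": -14, "rx": 0, "ry": 0, "rz": 0},
    {"claw": -0.3, "dx": 0, "dy": 0, "dz": -15, "rx": 0, "ry": 0, "rz": 0},
  ],
)

```text
t: 26.95
tcp_pos: [0.5492, -0.2208, 0.2742]
eef_rot: [-0.103, 2.507, 0.027]
ft_force: [0.8, -0.7, 0.2]
grip_width: 0.65
grasp_force: 0.0
```

move_arm(
  moves=[
    {"claw": -0.3, "dx": 0, "dy": 0, "dz": 0, "rx": 0, "ry": 0, "rz": 0},
    {"claw": -0.3, "dx": 0, "dy": 0, "dz": 0, "rx": 0, "ry": 0, "rz": 0},
    {"claw": -0.3, "dx": 0, "dy": 0, "dz": 0, "rx": 0, "ry": 0, "rz": 0},
    {"claw": -0.3, "dx": 0, "dy": 0, "dz": 0, "rx": 0, "ry": 0, "rz": 0},
    {"claw": -0.3, "dx": 0, "dy": 0, "dz": 0, "rx": 0, "ry": 0, "rz": 0},
    {"claw": -0.3, "dx": 0, "dy": 0, "dz": 0, "rx": 0, "ry": 0, "rz": 0},
    {"claw": -0.3, "dx": 0, "dy": 0, "dz": 0, "rx": 0, "ry": 0, "rz": 0},
    {"claw": -0.3, "dx": 0, "dy": 0, "dz": 0, "rx": 0, "ry": 0, "rz": 0},
  ],
)

```text
t: 27.75
tcp_pos: [0.5494, -0.2197, 0.27]
eef_rot: [-0.103, 2.511, 0.032]
ft_force: [0.6, 1.4, -0.3]
grip_width: 0.649
grasp_force: 0.0
```

Run:
```python
from mod import *
s=bot.snapshot("side");cv2.imwrite("pics/end.png",s["image"])
o=bot.get_obs();print(o["t"],o["tcp_pos"],o["ft_force"])
for z in(-.102,-.197,-.242): print(z,proj(s,H+[0,0,z]))
a=cv2.imread("pics/side2.png")
# motion between two frames and difference to before, in the hook region
s2=bot.snapshot("side");df=np.abs(s2["image"].astype(int)-s["image"]).sum(2);print("moving px",(df>60).sum())
d=(np.abs(s["image"].astype(int)-a).sum(2)>60)[130:270,330:420]
for r in range(0,140,7): print("".join("#" if v else "." for v in d[r,::2]))
```

```text
27.8 [ 0.5494 -0.2197  0.2701] [-0.9461 -0.3714  0.523 ]
-0.102 [370.6579 176.7762]
-0.197 [368.1399 207.9616]
-0.242 [367.0475 221.5321]
moving px 9
.............................................
.............................................
.............................................
.............................................
....................#........................
....................................#..#.....
.................#..####............#####.##.
..................#####......................
..................#####......................
..................#####......................
..................####.......................
.................####.#......................
................#########....................
..............#..###.........................
..............##.######....................##
..............#####............#.....###..###
............#####..............##............
............#...........#########............
.............##.##.......#####..#####........
...............................###.....######
```

move_arm(
  moves=[
    {"claw": -0.3, "dx": 0, "dy": 0, "dz": -3, "rx": 0, "ry": 0, "rz": 0},
    {"claw": -0.3, "dx": 0, "dy": 0, "dz": -3, "rx": 0, "ry": 0, "rz": 0},
    {"claw": -0.3, "dx": 0, "dy": 0, "dz": -3, "rx": 0, "ry": 0, "rz": 0},
    {"claw": -0.3, "dx": 0, "dy": 0, "dz": -3, "rx": 0, "ry": 0, "rz": 0},
    {"claw": -0.3, "dx": 0, "dy": 0, "dz": -3, "rx": 0, "ry": 0, "rz": 0},
    {"claw": -0.3, "dx": 0, "dy": 0, "dz": -3, "rx": 0, "ry": 0, "rz": 0},
    {"claw": -0.3, "dx": 0, "dy": 0, "dz": -3, "rx": 0, "ry": 0, "rz": 0},
    {"claw": -0.3, "dx": 0, "dy": 0, "dz": -3, "rx": 0, "ry": 0, "rz": 0},
  ],
)

```text
t: 28.65
tcp_pos: [0.5318, -0.2211, 0.2941]
eef_rot: [-0.103, 2.511, 0.032]
ft_force: [-0.3, -0.3, -0.3]
grip_width: 0.652
grasp_force: 0.0
```

move_arm(
  moves=[
    {"claw": -0.3, "dx": 0, "dy": 0, "dz": 0, "rx": 0, "ry": 0, "rz": 0},
    {"claw": -0.3, "dx": 0, "dy": 0, "dz": 0, "rx": 0, "ry": 0, "rz": 0},
    {"claw": -0.3, "dx": 0, "dy": 0, "dz": 0, "rx": 0, "ry": 0, "rz": 0},
    {"claw": -0.3, "dx": 0, "dy": 0, "dz": 0, "rx": 0, "ry": 0, "rz": 0},
    {"claw": -0.3, "dx": 0, "dy": 0, "dz": 0, "rx": 0, "ry": 0, "rz": 0},
    {"claw": -0.3, "dx": 0, "dy": 0, "dz": 0, "rx": 0, "ry": 0, "rz": 0},
    {"claw": -0.3, "dx": 0, "dy": 0, "dz": 0, "rx": 0, "ry": 0, "rz": 0},
    {"claw": -0.3, "dx": 0, "dy": 0, "dz": 0, "rx": 0, "ry": 0, "rz": 0},
  ],
)

```text
t: 29.45
tcp_pos: [0.5318, -0.2212, 0.2944]
eef_rot: [-0.103, 2.511, 0.032]
ft_force: [-0.1, -0.1, 0.6]
grip_width: 0.649
grasp_force: 0.0
```

Run:
```python
from mod import *
w=lambda:bot.snapshot("side")["image"][165:235,350:385].astype(int)
f=[w() for _ in range(6)]
e=cv2.imread("pics/end.png")[165:235,350:385].astype(int)
print([(np.abs(x-f[0]).sum(2)>60).sum() for x in f],(np.abs(e-f[0]).sum(2)>60).sum())
```

```text
[np.int64(0), np.int64(0), np.int64(0), np.int64(0), np.int64(0), np.int64(0)] 0
```

Hanging and perfectly still; hand in.

```bash
python3 -c "
from cell import bot
print(bot.close_job())"
```

```text
the job is handed in; nothing more can be done
None
```

The job is handed in at about 30 s: the long hook hangs on the rack rail and the rod hangs by its eye on the hook's bar. The chain was proved by a pull of about 15.7 N on the hook (rod weight included) for over half a second, and after release no movement showed in the final camera frames.

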